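Change over the quick vise: drilled block out, squared stack of blanks in

ROBOT

A 7-joint arm with a two-finger parallel gripper is mounted at the origin on the work surface. World frame = base frame: x ahead of the robot, y to its left, z up, the work surface at z = 0. Lengths are in m, angles in rad, forces in N, time in s.
With the tool pointing down it reaches from about 0.4 to 0.925 m from the base axis. Payload 4.1 kg.
Tool frame: the origin (TCP) lies midway between the tips of the shut fingers; the grasp point (between the pads) lies 19 mm behind it; z points along the fingers, y is the line along which they close (so a half turn about z gives the same grasp; the last joint's range is limited). The gripper opens to 85 mm and grips with 20 to 120 N. Pads are 22 mm wide; open, the fingers measure 114 mm over their backs; the gripper's body (76 mm by 85 mm) begins 54 mm behind the grasp point. The pads swing forward as they close: fully open they stand 13 mm farther back than shut.
Start: joints at [1.205, 0.398, 0.045, 1.537, -0.019, 1.207, -0.051], TCP at [0.171, -0.627, 0.231] pointing down, gripper open.
Joint ranges: [-2.82, 2.82], [-0.49, 2.23], [-1.37, 1.46], [0, 2.46], [-1.36, 4.5], [0.23, 2], [-2.94, 2.94]. Speed limits (rad/s): [2.57, 2.57, 3.14, 3.14, 3.14, 3.14, 3.14].

INTERFACE

Orientations are given as a unit quaternion [w, x, y, z].
In Python, from rig import arm gives the robot as it stands.
- The arm moves only by the tool apply_moves, never from a script. Its argument "targets" is text: rows parted by semicolons, each of 6 numbers parted by spaces: the shift along the tool's x, y, z in mm, then the turn, a rotation vector about the tool's x, y, z in rad. In form: tx ty tz wx wy wz; .... A call has exactly 10 rows; each row shifts and turns the commanded pose from where the row before left it, along the tool's axes as they then stand; what a row does not reach is not made up. A row lasts 1/12 s, in which the tool goes at most 41.7 mm and 7.16 degrees, less where a joint would pass 70% of its speed; a pose out of reach is approached as far as the arm can. A call with a gripper value outside its range is refused whole. "fingers" is the opening, from 0 (shut) to 1 (fully open), set as the call begins (left out, the last holds). The fingers move at their own pace and stop on an object; "force" is the grip in N (left out, the last holds). Time passes only in rows, so rows that do not move let the fingers close, or fill a call up. It gives the time, the measured TCP pose, the force, the opening and the grip force at its end, in the units of the state.
- arm.get_obs(): the state, without advancing time (a new reading comes with each control period).
- arm.camera(name): name is "scene" or "side" or "wrist"; returns a dict with "pixels" (480x640x3 uint8, red, green, blue), "intrinsics" (3x3 intrinsics, pixels), "xyz" and "orientation" of the camera in the world; the wrist camera has in their place "T_tool_cam" (4x4, takes a point from camera to tool coordinates, whose origin is the TCP and whose axes are the flange's). Camera axes: x right, y down, z forward; pixel columns grow to the right and rows downward; lengths in m; the calibration is good to about 2 mm. A picture is of the moment at which its call begins: read the wrist's pose just before it. There is no depth.
- arm.close_job(): hands the job in; it is judged then, once.
The state is a dict: "clock": time; "joint_positions": joint angles; "joint_velocities": joint speeds; "joint_efforts": joint torques, N m; "eef_pos": TCP position; "tcp_rot": TCP orientation; "contact_force": force on the tool from outside, world axes, zero at the start; "wrist_torque": the same for the moment, N m; "width": finger opening in m; "grip_force": force on a finger pad.
Only numpy, scipy, OpenCV 4.12 (cv2) and the standard library are available. Lean on these libraries where they do the work, as an engineer would, in place of code of your own. Each camera call takes 0.05 s, during which the arm holds its last target. There are 200 camera calls.

TASK

The pencil block in the blue vise has been drilled: lift the red pawl, draw the sliding jaw well back with it, take the block out and set it down in the wooden tray. Then load all the plywood blanks lying on the mat for the next drilling: stack them flat in the middle of the vise, lengthwise between the jaws and against the fixed jaw, tap the stack until its edges are flush, and push the sliding jaw up until the pawl drops behind the tooth that keeps its sprung pressure plate pushed in against the stack. Leave the glue bottle, glass jar, tape roll and paint pot where they are.

Things in the scene. Friction and masses are not known exactly. Their poses are not given: they have to be found in the camera images.
- bed (a point): middle of the work space of the blue vise, on top of its two steel bed rails, 22 mm above the table. y is the clamp axis, from the fixed jaw to the sliding jaw; x across; z up. On a 220 (x) x 295 x 12 mm board fixed to the table. Rails along y, 12 mm wide, centred at x = +-16 mm, so 50 mm wide work overhangs them by 3 mm; board top 10 mm below the bed; toothed rack sunk between the rails
- fixed_jaw (a point): middle of the fixed jaw's face, at y = -35 mm of bed and 20 mm above it, same axes; the jaw is 90 mm wide (x), 22 mm thick (towards -y), its top 46 mm above the bed
- jaw (a joint): sliding jaw, m: 0 at the start, locked on 70 mm work; grows as it is drawn back along bed +y, to 0.056; lowest -0.007. Friction 2.5 N. The ratchet lets it forward and stops it going back, locking at 0, 0.006, 0.012 ... On a 70 mm stack the pawl drops in when the jaw is pushed to -0.0005 or less (about 10 N); at 0.006 the pressure plate does not reach the stack; no further tooth can be reached
- jaw_rear (a point): middle of the sliding jaw's rear face (away from the work), 21 mm above the bed, moves with the jaw, axes as bed. The jaw is 90 mm wide (x), 22 mm thick, from 2 to 44 mm above the bed. To push it forward press this face 20 to 45 mm to one side of the middle, clear of the pawl; 20 N is enough
- pad (a joint): sprung pressure plate on the front of the sliding jaw (steel, rubber face, 80 wide x 42 high x 8 mm), m pressed back into the jaw: 0 free, 0.008 fully in, spring 1500 N/m. Free, its face stands at y = 31 mm of bed plus the jaw's value; about 0.004 when locked on 70 mm work
- pawl (a joint): pawl behind the sliding jaw, rad: 0 to 0.05 resting down in the rack's teeth, grows as its red tab is lifted, to 0.6. Above 0.2 its nose is clear of the teeth and the jaw slides both ways; let go, it drops back by its own weight and a light spring (under 2 N at the tab). It rides on the sliding jaw, so pulling the lifted tab pulls the jaw
- pawl_tab (a point): centre of the grip part of the pawl's red tab: an upright fin 12 mm thick (bed x) x 24 mm (bed y) x 38 mm high, its top 12 mm above this point; 38 mm above the bed when down. Turns with the pawl about pawl_hinge. Pinch it across its 12 mm
- pawl_hinge (a point): hinge pin of the pawl at the rear foot of the sliding jaw, moves with the jaw; the hinge axis is bed x. With the pawl down the tab point lies 51 mm behind (+y) and 34 mm above it
- block_c (a point): centre of the drilled pencil block: pale beech, 50 (own x) x 70 (own y) x 40 mm high, dark drilled holes on top, about 100 g; at the start clamped in the vise on the bed
- p1_c (a point): centre of a plywood blank, 50 (own x) x 70 (own y) x 7 mm thick, about 18 g; may be absent (four to six are there). At the start flat on the dark 2 mm thick work mat
- p2_c (a point): centre of a plywood blank, 50 (own x) x 70 (own y) x 7 mm thick, about 18 g; may be absent (four to six are there). At the start flat on the dark 2 mm thick work mat
- p3_c (a point): centre of a plywood blank, 50 (own x) x 70 (own y) x 7 mm thick, about 18 g; may be absent (four to six are there). At the start flat on the dark 2 mm thick work mat
- p4_c (a point): centre of a plywood blank, 50 (own x) x 70 (own y) x 7 mm thick, about 18 g; may be absent (four to six are there). At the start flat on the dark 2 mm thick work mat
- p5_c (a point): centre of a plywood blank, 50 (own x) x 70 (own y) x 7 mm thick, about 18 g; may be absent (four to six are there). At the start flat on the dark 2 mm thick work mat
- p6_c (a point): centre of a plywood blank, 50 (own x) x 70 (own y) x 7 mm thick, about 18 g; may be absent (four to six are there). At the start flat on the dark 2 mm thick work mat
- tray_in (a point): centre of the inner floor (5 mm above the table) of the brown wooden tray, inside 140 (x) x 150 mm (y), walls 5 mm thick and 25 mm above the table; fixed
- glue: yellow glue bottle, 50 mm wide, 110 mm high, origin under its centre; to be left alone
- jar: glass jar, 66 mm wide, 75 mm high, origin under its centre; to be left alone
- tape: roll of tan tape lying flat, 84 mm wide, 22 mm high, origin under its centre; to be left alone
- paint: blue paint pot, 56 mm wide, 60 mm high, origin under its centre; to be left alone
Not all that is in view belongs to the job. Leave any green, turquoise or yellow look-alike of the part that bears p6_c alone.

How it is judged:
On the way, in this order (a step that is already met when the one before it is completed fails the run):
1. the pawl is lifted clear of the teeth (value of joint pawl above 0.17 rad), for 0.1 s.
2. the sliding jaw has been drawn well back (value of joint jaw above 0.03 m), for 0.1 s.
3. the drilled block lies in the tray, let go (x of block_c in the frame of tray_in between -0.05 and 0.05 m and y of block_c in the frame of tray_in between -0.055 and 0.055 m and z of block_c in the frame of tray_in between 0.012 and 0.045 m and linear speed of block below 0.02 m/s and contact force between the fingers and block below 0.1 N), for 0.2 s.
4. all the blanks are stacked flat against the fixed jaw with their edges flush (x of p1_c in the frame of bed between -0.014 and 0.014 m and y of p1_c in the frame of bed between -0.003 and 0.003 m and z of p1_c in the frame of bed between 0.001 and 0.042 m and angle between the z axis of each of p1_c, p2_c, p3_c, p4_c, p5_c, p6_c and the z axis of bed, either way round below 0.06 rad and angle between the y axis of each of p1_c, p2_c, p3_c, p4_c, p5_c, p6_c and the y axis of bed, either way round below 0.06 rad and x of p1_c in the frame of p2_c between -0.0015 and 0.0015 m and x of p1_c in the frame of p3_c between -0.0015 and 0.0015 m and x of p1_c in the frame of p4_c between -0.0015 and 0.0015 m and x of p1_c in the frame of p5_c between -0.0015 and 0.0015 m and x of p1_c in the frame of p6_c between -0.0015 and 0.0015 m and x of p2_c in the frame of bed between -0.014 and 0.014 m and y of p2_c in the frame of bed between -0.003 and 0.003 m and z of p2_c in the frame of bed between 0.001 and 0.042 m and x of p2_c in the frame of p3_c between -0.0015 and 0.0015 m and x of p2_c in the frame of p4_c between -0.0015 and 0.0015 m and x of p2_c in the frame of p5_c between -0.0015 and 0.0015 m and x of p2_c in the frame of p6_c between -0.0015 and 0.0015 m and x of p3_c in the frame of bed between -0.014 and 0.014 m and y of p3_c in the frame of bed between -0.003 and 0.003 m and z of p3_c in the frame of bed between 0.001 and 0.042 m and x of p3_c in the frame of p4_c between -0.0015 and 0.0015 m and x of p3_c in the frame of p5_c between -0.0015 and 0.0015 m and x of p3_c in the frame of p6_c between -0.0015 and 0.0015 m and x of p4_c in the frame of bed between -0.014 and 0.014 m and y of p4_c in the frame of bed between -0.003 and 0.003 m and z of p4_c in the frame of bed between 0.001 and 0.042 m and x of p4_c in the frame of p5_c between -0.0015 and 0.0015 m and x of p4_c in the frame of p6_c between -0.0015 and 0.0015 m and x of p5_c in the frame of bed between -0.014 and 0.014 m and y of p5_c in the frame of bed between -0.003 and 0.003 m and z of p5_c in the frame of bed between 0.001 and 0.042 m and x of p5_c in the frame of p6_c between -0.0015 and 0.0015 m and x of p6_c in the frame of bed between -0.014 and 0.014 m and y of p6_c in the frame of bed between -0.003 and 0.003 m and z of p6_c in the frame of bed between 0.001 and 0.042 m), for 0.1 s.
5. the jaw is locked on the stack with its pressure plate pushed in (value of joint pad above 0.002 m and value of joint pawl below 0.08 rad and value of joint jaw below 0.003 m), for 0.2 s.
At the end, for the whole second after the job is handed in: Block in the tray; all blanks in one flat stack, within 14 mm of the bed's middle across and 3 mm along, square to 0.06 rad, side edges flush within 1.5 mm; jaw locked (under 3 mm), pawl down (under 0.08 rad), pressure plate pushed in over 2 mm, all at rest (all of step 3 and all of step 4 and all of step 5 and linear speed of each of p1, p2, p3, p4, p5, p6 below 0.02 m/s); the robot touches nothing.
It fails at once if a bystander (glue, jar, tape, paint pot) is shifted by more than 4 cm (distance of any of glue, jar, tape, paint from where it was at the start of the episode above 0.04 m).
It fails at once if the glue bottle, the jar or the paint pot is knocked over (angle between any of glue, jar, paint's own z axis and vertical above 0.6 rad).
Of p1, p2, p3, p4, p5, p6 only 4 to 6 are there at a start; the rules pass over those that are not, and their reading is None.
At some moment in a run one of p1, p2, p3, p4, p5, p6 may be knocked a few centimetres aside while the robot is not near it.
Once in a run the grip may slacken for a moment while it holds something.
It also fails if it takes over 210 s, if anything falls off the work surface, if the arm or the gripper's body presses on something with over 40 N, if the wrist force passes 120 N, or if a joint passes its speed limit or range.

## Working session

There is one attempt and no reset: what is moved stays moved. The work goes in short steps, Python scripts to look and compute and a tool call to move; the robot and the scene stay as the last step left them, time stands still between calls to the robot, and variables do not carry over. Pictures are saved under pics/ and viewed, at most 14 in all, crops included, and the job is handed in when it is done.

Besides the shell and the picture viewer there is one more tool, called after "Emit:" as name(argument=value, ...), one argument or row to a line, values as JSON. apply_moves: Moves the arm, as the interface text tells. Its arguments: {"type":"object","properties":{"targets":{"type":"string"},"fingers":{"type":"number"},"force":{"type":"number"}},"required":["targets"]}

```bash
mkdir -p pics; ls
cat > h.py <<'E'
import numpy as np, cv2
from rig import arm
from scipy.spatial.transform import Rotation as R
def q2R(q): return R.from_quat([q[1],q[2],q[3],q[0]]).as_matrix()
def snap(name,f=None):
    o=arm.get_obs(); c=arm.camera(name); im=np.ascontiguousarray(c["pixels"][:,:,::-1])
    if f: cv2.imwrite("pics/"+f,im)
    K=np.array(c["intrinsics"])
    if name=="wrist":
        T=np.eye(4);T[:3,:3]=q2R(o["tcp_rot"]);T[:3,3]=o["eef_pos"];T=T@np.array(c["T_tool_cam"])
    else:
        T=np.eye(4);T[:3,:3]=q2R(c["orientation"]);T[:3,3]=c["xyz"]
    return im,K,T
def ray(K,T,uv,z):
    uv=np.atleast_2d(np.array(uv,float)); d=np.c_[(uv-K[:2,2])/[K[0,0],K[1,1]],np.ones(len(uv))]@T[:3,:3].T
    return T[:3,3]+d*((z-T[2,3])/d[:,2])[:,None]
def proj(K,T,p):
    p=np.atleast_2d(p); c=(p-T[:3,3])@T[:3,:3]; return (c[:,:2]/c[:,2:])*[K[0,0],K[1,1]]+K[:2,2]
E
python3 - <<'E'
from h import *
o=arm.get_obs(); print({k:np.round(v,4).tolist() for k,v in o.items()})
for n in ("scene","side","wrist"):
    im,K,T=snap(n,n+"0.png"); np.savez("pics/%s0.npz"%n,im=im,K=K,T=T); print(n,np.round(T,3).tolist(),np.round(K[0],1),K[1,2])
E
```

```text
pics
{'clock': 0.0, 'joint_positions': [1.205, 0.3992, 0.045, 1.5379, -0.0187, 1.2069, -0.0507], 'joint_velocities': [-0.0004, 0.0001, 0.0006, -0.0013, -0.001, 0.002, 0.0007], 'joint_efforts': [-0.0006, -47.5125, 1.3644, -25.422, 0.0116, 0.0095, 0.0], 'eef_pos': [0.1712, -0.6264, 0.2302], 'tcp_rot': [-0.001, 0.9911, 0.1331, -0.0002], 'contact_force': [0.0293, 0.4135, -0.3449], 'wrist_torque': [0.0287, -0.0397, 0.0029], 'grip_force': 0.0, 'width': 0.0851}
scene [[-0.059, 0.817, -0.573, 1.158], [0.998, 0.053, -0.027, -0.049], [0.009, -0.574, -0.819, 0.987], [0.0, 0.0, 0.0, 1.0]] [456.1   0.  320.1] 245.2442087381392
side [[0.901, -0.252, 0.352, -0.036], [-0.432, -0.564, 0.704, -1.204], [0.022, -0.787, -0.617, 1.034], [0.0, 0.0, 0.0, 1.0]] [603.7   0.  322.4] 230.80912923541086
wrist [[0.264, -0.925, -0.275, 0.242], [-0.965, -0.253, -0.073, -0.607], [-0.002, 0.284, -0.959, 0.372], [0.0, 0.0, 0.0, 1.0]] [408.6   0.  312.3] 237.84334534275757
```

View pics/scene0.png

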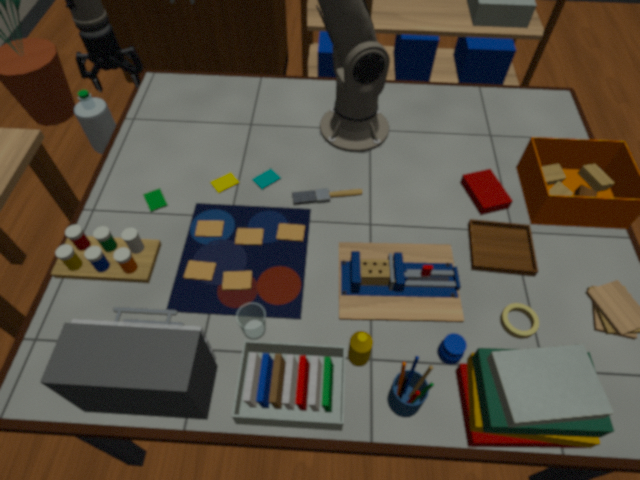

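View pics/side0.png

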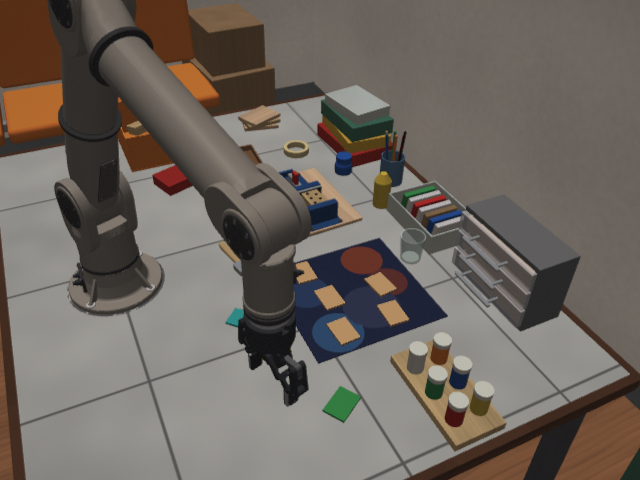

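The scene view shows five blanks on the mat at about (210,228), (249,236), (291,232), (200,270) and (237,280). The vise is at about (400,275) with its red tab at (427,269), and the tray is at (502,246). The side view shows the same five. Next I'll take coarse positions.

Run:
```python
from h import *
z=np.load("pics/scene0.npz"); im,K,T=z["im"],z["K"],z["T"]
hsv=cv2.cvtColor(im,cv2.COLOR_BGR2HSV)
def blobs(m,amin): 
    cs,_=cv2.findContours(m,cv2.RETR_EXTERNAL,cv2.CHAIN_APPROX_NONE); return [c for c in cs if cv2.contourArea(c)>amin]
m=cv2.inRange(hsv,(8,60,120),(22,200,255)); roi=np.zeros_like(m); roi[205:315,170:310]=255
for c in blobs(m&roi,100):
    p=ray(K,T,c[:,0,:],.009)[:,:2]; r=cv2.minAreaRect((p*1000).astype(np.float32)); print("blank",np.round(r[0]),np.round(r[1]),round(r[2]))
m=cv2.inRange(hsv,(0,150,80),(6,255,255)); roi[:]=0; roi[255:285,410:445]=255
for c in blobs(m&roi,10): print("tab",c[:,0].mean(0),np.round(ray(K,T,c[:,0].mean(0),.068),3))
m=cv2.inRange(hsv,(100,120,40),(125,255,255)); roi[:]=0; roi[235:310,335:465]=255
for c in blobs(m&roi,40): print("blue",cv2.boundingRect(c))
for n,uv,h in (("block",(376,271),.062),("fixedtop",(355,268),.068),("boardTL",(340,243),.012),("TR",(459,245),.012),("BR",(462,318),.012),("BL",(340,320),.012),("tray",[502,246],.005),("trayTL",(470,222),.025),("trayTR",(533,222),.025),("trayBR",(536,273),.025),("trayBL",(470,268),.025),("glue",(360,360),0.0),("jar",(253,330),0),("paint",(450,357),0),("tape",(519,320),.02)):
    print(n,np.round(ray(K,T,uv,h)[0],3))
```

```text
blank [ 591. -282.] [48. 67.] 7
blank [ 569. -380.] [68. 49.] 87
blank [ 456. -271.] [46. 68.] 4
blank [ 434. -164.] [68. 48.] 89
blank [ 436. -382.] [47. 68.] 4
tab [426.9375 267.5625] [[0.563 0.178 0.068]]
blue (394, 253, 29, 32)
blue (342, 252, 118, 44)
block [0.577 0.058 0.062]
fixedtop [0.575 0.007 0.068]
boardTL [ 0.465 -0.03   0.012]
TR [0.451 0.282 0.012]
BR [0.663 0.264 0.012]
BL [ 0.686 -0.022  0.012]
tray [0.442 0.397 0.005]
trayTL [0.383 0.315 0.025]
trayTR [0.371 0.485 0.025]
trayBR [0.534 0.459 0.025]
trayBL [0.53  0.296 0.025]
glue [0.776 0.026 0.   ]
jar [ 0.719 -0.224 -0.   ]
paint [0.756 0.229 0.   ]
tape [0.663 0.394 0.02 ]
```

```bash
cat >> h.py <<'E'
def togo(xyz,yaw):
    """print what is left, in tool axes: shift mm, turn rad. yaw = world angle of tool x"""
    o=arm.get_obs(); A=q2R(o["tcp_rot"]); c,s=np.cos(yaw),np.sin(yaw)
    B=np.array([[c,s,0],[s,-c,0],[0,0,-1.]])
    w=R.from_matrix(A.T@B).as_rotvec()
    d=(np.array(xyz)-o["eef_pos"])*1000
    print("t",round(o["clock"],2),"eef",np.round(o["eef_pos"],4),"yaw",round(float(np.degrees(np.arctan2(A[1,0],A[0,0]))),2),"width",round(o["width"],4),"F",np.round(o["contact_force"],1))
    print("shift now",np.round(A.T@d,1),"turn",np.round(w,4),"| shift after turn",np.round(B.T@d,1))
E
python3 - <<'E'
from h import *
togo((.56,.13,.26),np.radians(93.5))
E
```

```text
t 0.15 eef [ 0.1713 -0.6265  0.2305] yaw 15.29 width 0.0856 F [-0.4 -0.4 -0.1]
shift now [ 574.5 -627.3  -28.6] turn [-1.300e-03 -1.000e-03 -1.365e+00] | shift after turn [731.4 434.2 -29.5]
```

Emit:
apply_moves(
  targets="0 0 0 0 0 -0.124;0 0 0 0 0 -0.124;0 0 0 0 0 -0.124;0 0 0 0 0 -0.124;0 0 0 0 0 -0.124;0 0 0 0 0 -0.124;0 0 0 0 0 -0.124;0 0 0 0 0 -0.124;0 0 0 0 0 -0.124;0 0 0 0 0 -0.124",
  fingers=0.5,
  force=40,
)

```text
clock: 0.98
eef_pos: [0.1713, -0.6268, 0.2308]
tcp_rot: [-0.0, 0.727, 0.686, 0.0]
contact_force: [0.4, 0.8, -0.2]
width: 0.0428
grip_force: 0.0
```

Emit:
apply_moves(
  targets="0 0 0 0 0 -0.124;25 15 -1 0 0 0;25 15 -1 0 0 0;25 15 -1 0 0 0;25 15 -1 0 0 0;25 15 -1 0 0 0;25 15 -1 0 0 0;25 15 -1 0 0 0;25 15 -1 0 0 0;25 15 -1 0 0 0",
)

```text
clock: 1.82
eef_pos: [0.2929, -0.3928, 0.2402]
tcp_rot: [-0.0, 0.686, 0.728, -0.0]
contact_force: [-0.1, -0.5, 0.2]
width: 0.0425
grip_force: 0.0
```

Emit:
apply_moves(
  targets="25 15 -1 0 0 0;25 15 -1 0 0 0;25 15 -1 0 0 0;25 15 -1 0 0 0;25 15 -1 0 0 0;25 15 -1 0 0 0;25 15 -1 0 0 0;25 15 -1 0 0 0;25 15 -1 0 0 0;25 15 -1 0 0 0",
)

```text
clock: 2.65
eef_pos: [0.4276, -0.1344, 0.2503]
tcp_rot: [0.0, 0.686, 0.728, -0.0]
contact_force: [0.5, -0.2, 1.4]
width: 0.043
grip_force: 0.0
```

Emit:
apply_moves(
  targets="25 15 -1 0 0 0;25 15 -1 0 0 0;25 15 -1 0 0 0;25 15 -1 0 0 0;25 15 -1 0 0 0;25 15 -1 0 0 0;25 15 -1 0 0 0;25 15 -1 0 0 0;25 15 -1 0 0 0;25 15 -1 0 0 0",
)

```text
clock: 3.48
eef_pos: [0.5624, 0.1237, 0.26]
tcp_rot: [-0.0, 0.686, 0.728, -0.0]
contact_force: [0.6, 0.4, -0.5]
width: 0.0425
grip_force: 0.0
```

Run:
```python
from h import *
togo((.56,.13,.26),np.radians(93.5))
im,K,T=snap("wrist","w1.png"); np.savez("pics/w1.npz",im=im,K=K,T=T)
```

```text
t 3.48 eef [0.5624 0.1237 0.26  ] yaw 93.42 width 0.0425 F [ 0.6  0.4 -0.5]
shift now [ 6.4 -2.1 -0.1] turn [-0.0006  0.0005 -0.0014] | shift after turn [ 6.4 -2.1 -0. ]
```

View pics/w1.png

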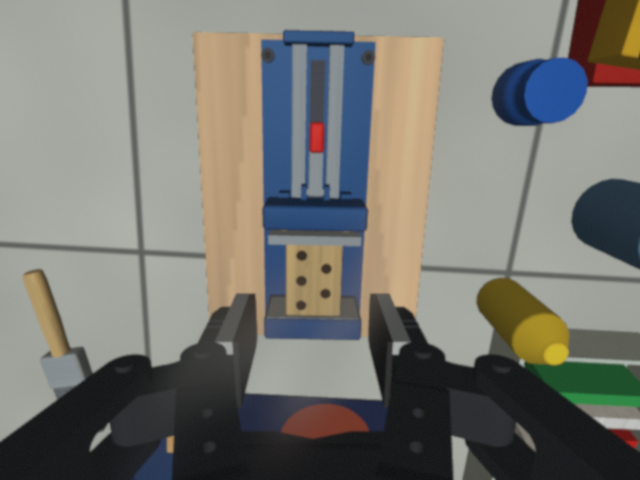

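The wrist view shows the vise almost square to the tool. The red tab is at (317,137), the block spans (285–341, 247–317), the sliding jaw top is at rows 200–230, and the board's far corners are (194,33) and (442,38).

Run:
```python
from h import *
z=np.load("pics/w1.npz"); im,K,T=z["im"],z["K"],z["T"]; hsv=cv2.cvtColor(im,cv2.COLOR_BGR2HSV)
m=cv2.inRange(hsv,(0,150,80),(6,255,255)); m[:100]=0;m[170:]=0;m[:,:290]=0;m[:,345:]=0
ys,xs=np.nonzero(m); print("red box",xs.min(),xs.max(),ys.min(),ys.max())
print("red px corners @.072",np.round(ray(K,T,[(xs.min(),ys.max()),(xs.max()+1,ys.max()),(xs.min(),ys.min()),(xs.max()+1,ys.min())],.072),4).tolist())
wood=cv2.inRange(hsv,(8,40,110),(25,200,255))
b=wood.copy(); b[:244]=0;b[318:]=0;b[:,:280]=0;b[:,:280]=0;b[:,346:]=0
# side edges of block: per row min/max
L=[];Rr=[]
for v in range(255,310):
    x=np.nonzero(b[v])[0]; L.append((x.min(),v));Rr.append((x.max()+1,v))
for n,e in(("L",L),("R",Rr)):
    p=ray(K,T,e,.062); f=cv2.fitLine((p[:,:2]*1000).astype(np.float32),cv2.DIST_HUBER,0,.01,.01).ravel(); print("block",n,np.round(f,3),np.degrees(np.arctan2(f[1],f[0])))
ys,xs=np.nonzero(b); print("block rows",ys.min(),ys.max()); print(np.round(ray(K,T,[(313,ys.min()),(313,ys.max()+1)],.062),4).tolist())
# board side edges
L=[];Rr=[]
for v in range(50,200,3):
    x=np.nonzero(wood[v,150:470])[0]+150; L.append((x.min(),v));Rr.append((x.max()+1,v))
for n,e in(("L",L),("R",Rr)):
    p=ray(K,T,e,.012); f=cv2.fitLine((p[:,:2]*1000).astype(np.float32),cv2.DIST_HUBER,0,.01,.01).ravel(); print("board",n,np.round(f,3),np.degrees(np.arctan2(f[1],f[0])))
print("jaw rear top / plate / fixed front:",np.round(ray(K,T,[(316,200),(316,228),(313,237),(313,300),(313,317),(313,321)],.066),4).tolist())
print("board far corners",np.round(ray(K,T,[(194,33),(442,38)],.012),4).tolist())
```

```text
red box 311 322 122 151
red px corners @.072 [[0.5597, 0.17, 0.072], [0.5692, 0.1706, 0.072], [0.5584, 0.1921, 0.072], [0.5677, 0.1927, 0.072]]
block L [ 4.10000e-02 -9.99000e-01  5.43931e+02  5.85940e+01] -87.629196
block R [ 5.60000e-02 -9.98000e-01  5.93727e+02  5.61410e+01] -86.77663
block rows 245 316
[[0.5662, 0.089, 0.062], [0.5704, 0.0196, 0.062]]
board L [ 4.10000e-02 -9.99000e-01  4.54448e+02  1.82631e+02] -87.670456
board R [ 4.10000e-02 -9.99000e-01  6.73061e+02  1.95701e+02] -87.639
jaw rear top / plate / fixed front: [[0.5663, 0.1297, 0.066], [0.5678, 0.1056, 0.066], [0.5657, 0.0974, 0.066], [0.5693, 0.0385, 0.066], [0.5703, 0.0216, 0.066], [0.5705, 0.0176, 0.066]]
board far corners [[0.4528, 0.2593, 0.012], [0.6679, 0.2682, 0.012]]
```

Run:
```python
from h import *
togo((.564,.181,.041),np.radians(92.4))
```

```text
t 3.53 eef [0.5639 0.131  0.2605] yaw 93.81 width 0.0424 F [2.5 4.1 0.2]
shift now [ 48.3   2.8 219.8] turn [ 0.0028 -0.0071  0.0247] | shift after turn [ 49.9   2.2 219.5]
```

Emit:
apply_moves(
  targets="10 0 0 0 0 0.0247;20 1 10 0 0 0;19 1 15 0 0 0;0 0 15 0 0 0;0 0 15 0 0 0;0 0 15 0 0 0;0 0 10 0 0 0;0 0 0 0 0 0;0 0 0 0 0 0;0 0 0 0 0 0",
)

```text
clock: 4.37
eef_pos: [0.5626, 0.172, 0.1811]
tcp_rot: [0.0, 0.695, 0.719, 0.001]
contact_force: [-0.3, -0.1, -0.7]
width: 0.0428
grip_force: 0.0
```

Run:
```python
from h import *
togo((.564,.181,.041),np.radians(92.4))
im,K,T=snap("wrist","w2.png"); np.savez("pics/w2.npz",im=im,K=K,T=T)
togo((.564,.181,.041),np.radians(92.4))
hsv=cv2.cvtColor(im,cv2.COLOR_BGR2HSV)
m=cv2.inRange(hsv,(0,150,60),(6,255,255)); n,l,s,c=cv2.connectedComponentsWithStats(m); print([list(map(int,q)) for q in s if 100<q[4]<100000])
```

```text
t 4.37 eef [0.5626 0.172  0.1811] yaw 92.01 width 0.0428 F [-0.3 -0.1 -0.7]
shift now [  8.9   1.5 140.1] turn [ 0.0013 -0.0003 -0.0068] | shift after turn [  9.    1.7 140.1]
t 4.42 eef [0.5628 0.172  0.1813] yaw 92.01 width 0.0428 F [ 1.3  0.7 -0.5]
shift now [  8.9   1.3 140.3] turn [ 0.0017 -0.0004 -0.0068] | shift after turn [  8.9   1.6 140.3]
[[613, 0, 27, 124, 1917], [305, 195, 15, 43, 609]]
```

View pics/w2.png

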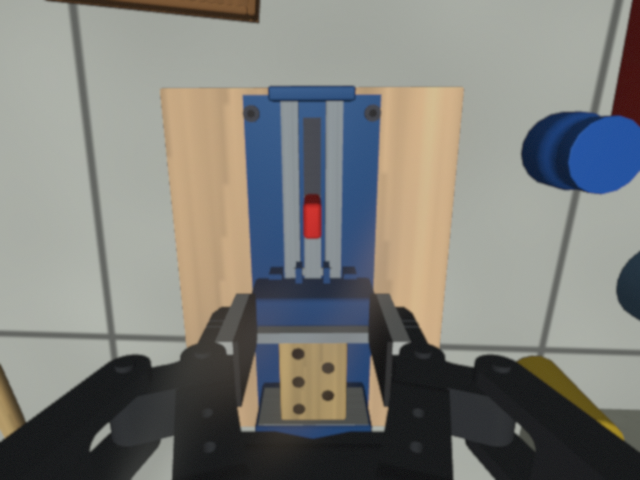

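The close wrist view shows the tab at columns 305–319. Its dark rear face is at rows 195–206 and its bright top at rows 206–238. The block is at (281–346, 343–420).

Run:
```python
from h import *
z=np.load("pics/w2.npz"); im,K,T=z["im"],z["K"],z["T"]; hsv=cv2.cvtColor(im,cv2.COLOR_BGR2HSV)
print("V col",hsv[192:242,312,2].tolist())
print("tab",np.round(ray(K,T,[(312.5,206),(312.5,238)],.072),4).tolist())
wood=cv2.inRange(hsv,(8,40,110),(25,200,255))
b=wood.copy(); b[:343]=0;b[:,:270]=0;b[:,355:]=0
L=[];Rr=[]
for v in range(350,405):
    x=np.nonzero(b[v])[0]; L.append((x.min(),v));Rr.append((x.max()+1,v))
for n,e in(("L",L),("R",Rr)):
    p=ray(K,T,e,.062); f=cv2.fitLine((p[:,:2]*1000).astype(np.float32),cv2.DIST_HUBER,0,.01,.01).ravel(); print("block",n,np.round(f,3),np.degrees(np.arctan2(f[1],f[0])))
ys,xs=np.nonzero(b); print("block rows",ys.min(),ys.max()); print(np.round(ray(K,T,[(313,343),(313,ys.max()+1)],.062),4).tolist())
L=[];Rr=[]
for v in range(100,270,3):
    x=np.nonzero(wood[v,120:500])[0]+120; L.append((x.min(),v));Rr.append((x.max()+1,v))
for n,e in(("L",L),("R",Rr)):
    p=ray(K,T,e,.012); f=cv2.fitLine((p[:,:2]*1000).astype(np.float32),cv2.DIST_HUBER,0,.01,.01).ravel(); print("board",n,np.round(f,3),np.degrees(np.arctan2(f[1],f[0])))
print("far corners",np.round(ray(K,T,[(162,88),(463,88)],.012),4).tolist())
```

```text
V col [76, 77, 81, 83, 85, 86, 86, 87, 87, 90, 100, 124, 151, 172, 184, 195, 201, 204, 205, 204, 204, 203, 203, 203, 202, 202, 201, 201, 201, 200, 199, 199, 198, 198, 197, 197, 197, 196, 195, 195, 194, 193, 193, 189, 179, 163, 147, 139, 142, 149]
tab [[0.5633, 0.191, 0.072], [0.5641, 0.1701, 0.072]]
block L [ 3.50000e-02 -9.99000e-01  5.43624e+02  5.91930e+01] -88.01893
block R [ 3.60000e-02 -9.99000e-01  5.93101e+02  6.21520e+01] -87.92669
block rows 343 420
[[0.5674, 0.0882, 0.062], [0.5698, 0.0205, 0.062]]
board L [ 3.90000e-02 -9.99000e-01  4.55030e+02  1.69387e+02] -87.75061
board R [ 4.00000e-02 -9.99000e-01  6.72888e+02  1.89188e+02] -87.73565
far corners [[0.4533, 0.2605, 0.012], [0.6687, 0.2681, 0.012]]
```

Emit:
apply_moves(
  targets="5 1 20 0 0 -0.003;4 0 20 0 0 0;0 0 20 0 0 0;0 0 20 0 0 0;0 0 20 0 0 0;0 0 20 0 0 0;0 0 12 0 0 0;0 0 8 0 0 0;0 0 0 0 0 0;0 0 0 0 0 0",
)

```text
clock: 5.25
eef_pos: [0.5633, 0.1811, 0.0409]
tcp_rot: [0.0, 0.693, 0.721, 0.0]
contact_force: [0.4, -0.4, 0.2]
width: 0.0427
grip_force: 0.0
```

Run:
```python
from h import *
togo((.5637,.181,.041),np.radians(92.2))
```

```text
t 5.25 eef [0.5633 0.1811 0.0409] yaw 92.19 width 0.0427 F [ 0.4 -0.4  0.2]
shift now [-0.1  0.4 -0.1] turn [ 0.0009 -0.0003 -0.0001] | shift after turn [-0.1  0.4 -0.1]
```

Spot on. I'll pinch the tab, then lift.

Emit:
apply_moves(
  targets="0 0 0 0 0 0;0 0 0 0 0 0;0 0 0 0 0 0;0 0 0 0 0 0;0 0 0 0 0 0;0 0 0 0 0 0;0 0 0 0 0 0;0 0 0 0 0 0;0 0 0 0 0 0;0 0 0 0 0 0",
  fingers=0,
  force=50,
)

```text
clock: 6.08
eef_pos: [0.5625, 0.1814, 0.0413]
tcp_rot: [0.0, 0.693, 0.721, -0.0]
contact_force: [-3.2, 0.5, 5.3]
width: 0.0112
grip_force: 51.0
```

Emit:
apply_moves(
  targets="-1 0 -3 0 0.06 0;-1 0 -3 0 0.06 0;-1 0 -3 0 0.06 0;-1 0 -3 0 0.06 0;-1 0 -3 0 0.06 0;-1 0 -3 0 0.06 0;0 0 0 0 0 0;0 0 0 0 0 0;0 0 0 0 0 0;0 0 0 0 0 0",
)

```text
clock: 6.92
eef_pos: [0.5627, 0.174, 0.0582]
tcp_rot: [-0.13, 0.682, 0.709, 0.125]
contact_force: [-3.4, 2.5, 5.3]
width: 0.011
grip_force: 52.2
```

Emit:
apply_moves(
  targets="5 0 2 0 0 0;6 0 2.2 0 0 0;6 0 2.2 0 0 0;6 0 2.2 0 0 0;6 0 2.2 0 0 0;6 0 2.2 0 0 0;6 0 2.3 0 0 0;5 0 2 0 0 0;0 0 0 0 0 0;0 0 0 0 0 0",
)

```text
clock: 7.75
eef_pos: [0.5608, 0.2221, 0.0577]
tcp_rot: [-0.129, 0.682, 0.709, 0.124]
contact_force: [-3.1, 1.0, 6.1]
width: 0.0115
grip_force: 52.4
```

Run:
```python
from h import *
togo((.5637,.181,.041),np.radians(92.2))
im,K,T=snap("wrist","w3.png")
```

```text
t 7.75 eef [0.5608 0.2221 0.0577] yaw 92.27 width 0.0115 F [-3.1  1.   6.1]
shift now [-44.4   1.2   1.1] turn [-3.000e-04 -3.596e-01  1.300e-03] | shift after turn [-41.2   1.3  16.7]
```

View pics/w3.png

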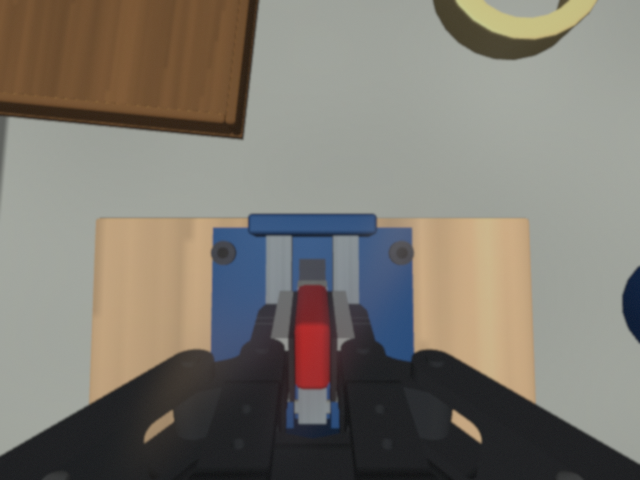

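The tab is still pinched at (312,335) and the jaw has been drawn back about 48 mm. I'll let go, back off, and move over the block.

Emit:
apply_moves(
  targets="0 0 0 0 0 0;0 0 0 0 0 0;0 0 0 0 0 0;0 0 0 0 0 0;0 0 -15 0 0 0;0 0 -25 0 0 0;0 0 -25 0 0 0;0 0 -15 0 -0.12 0;0 0 0 0 -0.12 0;0 0 0 0 -0.12 0",
  fingers=0.8,
)

```text
clock: 8.63
eef_pos: [0.5651, 0.1907, 0.1344]
tcp_rot: [0.004, 0.696, 0.718, 0.0]
contact_force: [-0.3, 1.1, -0.6]
width: 0.0684
grip_force: 0.0
```

Run:
```python
from h import *
togo((.5685,.0543,.022),np.radians(92.2))
```

```text
t 8.63 eef [0.5651 0.1907 0.1344] yaw 91.83 width 0.0684 F [-0.3  1.1 -0.6]
shift now [-135.9   -1.6  113.1] turn [ 0.0058  0.005  -0.0065] | shift after turn [-136.5   -1.8  112.4]
```

Emit:
apply_moves(
  targets="-34 0 0 0 0.005 -0.006;-34 -1 0 0.005 0 0;-34 -1 0 0 0 0;-34 0 0 0 0 0;0 0 0 0 0 0;0 0 15 0 0 0;0 0 15 0 0 0;0 0 0 0 0 0;0 0 0 0 0 0;0 0 0 0 0 0",
)

```text
clock: 9.47
eef_pos: [0.5664, 0.0577, 0.102]
tcp_rot: [-0.003, 0.691, 0.723, 0.0]
contact_force: [-0.2, 0.6, 0.1]
width: 0.0681
grip_force: 0.0
```

Run:
```python
from h import *
togo((.5685,.0543,.022),np.radians(92.2))
im,K,T=snap("wrist","w4.png"); np.savez("pics/w4.npz",im=im,K=K,T=T)
c=proj(K,T,[[.5685+a,.0543+b,.062] for a,b in((-.025,-.035),(.025,-.035),(.025,.035),(-.025,.035))]); print(np.round(c))
```

```text
t 9.47 eef [0.5664 0.0577 0.102 ] yaw 92.55 width 0.0681 F [-0.2  0.6  0.1]
shift now [-3.9  2.3 80. ] turn [-0.0041 -0.0052  0.0062] | shift after turn [-3.5  1.9 80. ]
[[262. 345.]
 [361. 349.]
 [373. 214.]
 [263. 209.]]
```

View pics/w4.png

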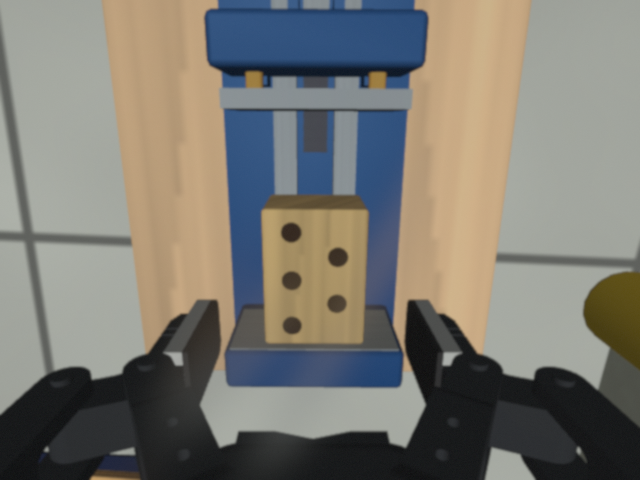

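The jaw is open with the block still on the bed, its top face at (263–368, 208–343) as predicted. I'll grip it.

Emit:
apply_moves(
  targets="-3.5 2 20 -0.004 -0.005 0.006;0 0 20 0 0 0;0 0 20 0 0 0;0 0 12 0 0 0;0 0 8 0 0 0;0 0 0 0 0 0;0 0 0 0 0 0;0 0 0 0 0 0;0 0 0 0 0 0;0 0 0 0 0 0",
)

```text
clock: 10.35
eef_pos: [0.5687, 0.0542, 0.0224]
tcp_rot: [0.0, 0.693, 0.721, 0.0]
contact_force: [0.4, -0.3, -0.4]
width: 0.0682
grip_force: 0.0
```

Emit:
apply_moves(
  targets="0 0 0 0 0 0;0 0 0 0 0 0;0 0 0 0 0 0;0 0 0 0 0 0;0 0 0 0 0 0;0 0 0 0 0 0;0 0 0 0 0 0;0 0 -10 0 0 0;0 0 -10 0 0 0;0 0 0 0 0 0",
  fingers=0,
  force=50,
)

```text
clock: 11.18
eef_pos: [0.5692, 0.0544, 0.0434]
tcp_rot: [0.001, 0.693, 0.721, 0.001]
contact_force: [0.5, 0.6, -1.0]
width: 0.0494
grip_force: 52.3
```

Run:
```python
from h import *
togo((.45,.39,.1),np.radians(92.2))
im,K,T=snap("scene"); hsv=cv2.cvtColor(im,cv2.COLOR_BGR2HSV)
print("tray corners px->",)
m=cv2.inRange(hsv,(5,80,30),(20,220,150)); m[:210]=0;m[280:]=0;m[:,:460]=0;m[:,545:]=0
cs,_=cv2.findContours(m,cv2.RETR_EXTERNAL,cv2.CHAIN_APPROX_NONE); c=max(cs,key=cv2.contourArea)
p=ray(K,T,c[:,0,:],.025)[:,:2]; print(cv2.minAreaRect((p*1000).astype(np.float32)))
```

```text
t 11.18 eef [0.5692 0.0544 0.0434] yaw 92.2 width 0.0494 F [ 0.5  0.6 -1. ]
shift now [ 339.9 -106.1  -56.8] turn [ 0.002  -0.      0.0001] | shift after turn [ 339.9 -106.2  -56.6]
tray corners px->
((456.770751953125, 386.656005859375), (162.72154235839844, 160.59463500976562), 86.22863006591797)
```

Emit:
apply_moves(
  targets="0 0 -25 0 0 0;0 0 -25 0 0 0;0 0 -15 0 0 0;36 -10.5 0 0 0 0;36 -10.5 0 0 0 0;36 -10.5 0 0 0 0;36 -10.5 0 0 0 0;36 -10.5 0 0 0 0;36 -10.5 0 0 0 0;36 -10.5 0 0 0 0",
)

```text
clock: 12.07
eef_pos: [0.484, 0.3041, 0.1063]
tcp_rot: [-0.0, 0.694, 0.72, -0.001]
contact_force: [0.4, 0.5, -1.0]
width: 0.0493
grip_force: 54.2
```

Emit:
apply_moves(
  targets="36 -10.5 0 0 0 0;30 -10 0 0 0 0;20 -7 0 0 0 0;0 0 0 0 0 0;0 0 20 0 0 0;0 0 20 0 0 0;0 0 20 0 0 0;0 0 0 0 0 0;0 0 0 0 0 0;0 0 0 0 0 0",
)

```text
clock: 12.9
eef_pos: [0.4547, 0.3881, 0.0473]
tcp_rot: [-0.0, 0.694, 0.72, 0.0]
contact_force: [0.8, -0.3, -0.1]
width: 0.0503
grip_force: 35.1
```

Run:
```python
from h import *
togo((.455,.388,.007),np.radians(92.2))
im,K,T=snap("wrist","w5.png")
```

```text
t 12.9 eef [0.4547 0.3881 0.0473] yaw 92.17 width 0.0503 F [ 0.8 -0.3 -0.1]
shift now [-0.1  0.3 40.3] turn [-0.0001 -0.0006 -0.0005] | shift after turn [-0.1  0.3 40.3]
```

View pics/w5.png

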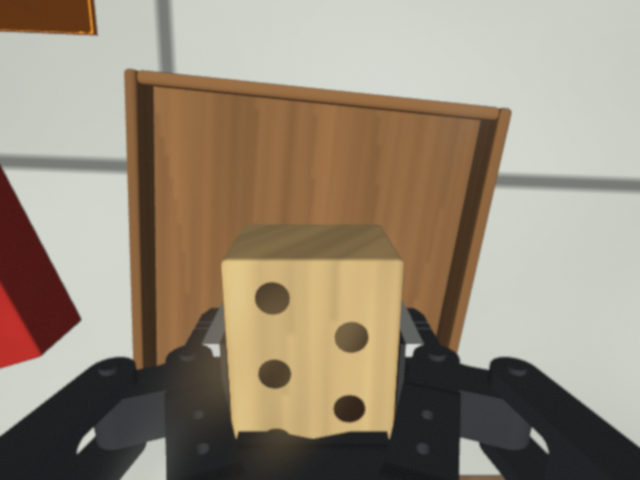

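The block is held over the tray with its top at (222–403, 258–435). The grip force had dipped to 35 N, so I'll lower gently and let go.

Emit:
apply_moves(
  targets="0 0 8 0 0 0;0 0 8 0 0 0;0 0 8 0 0 0;0 0 6 0 0 0;0 0 5 0 0 0;0 0 5 0 0 0;0 0 0 0 0 0;0 0 0 0 0 0;0 0 0 0 0 0;0 0 0 0 0 0",
)

```text
clock: 13.78
eef_pos: [0.4541, 0.388, 0.0066]
tcp_rot: [-0.0, 0.693, 0.721, -0.0]
contact_force: [0.3, -0.8, -0.8]
width: 0.0495
grip_force: 55.8
```

Emit:
apply_moves(
  targets="0 0 0 0 0 0;0 0 0 0 0 0;0 0 0 0 0 0;0 0 0 0 0 0;0 0 -10 0 0 0;0 0 -20 0 0 0;0 0 -25 0 0 0;0 0 -30 0 0 0;0 0 -30 0 0 0;0 0 -30 0 0 0",
  fingers=0.85,
)

```text
clock: 14.62
eef_pos: [0.4539, 0.388, 0.1536]
tcp_rot: [-0.0, 0.693, 0.721, -0.0]
contact_force: [0.7, -0.7, -0.1]
width: 0.0724
grip_force: 0.0
```

Run:
```python
from h import *
togo((.44,-.07,.26),np.radians(92.2))
im,K,T=snap("wrist","w6.png"); 
print(np.round(ray(K,T,[(320,240)],.03),3))
```

```text
t 14.62 eef [0.4539 0.388  0.1536] yaw 92.23 width 0.0724 F [ 0.7 -0.7 -0.1]
shift now [-457.1  -31.8 -106.4] turn [-0.0008 -0.0001  0.0005] | shift after turn [-457.1  -31.5 -106.4]
[[0.46  0.381 0.03 ]]
```

View pics/w6.png

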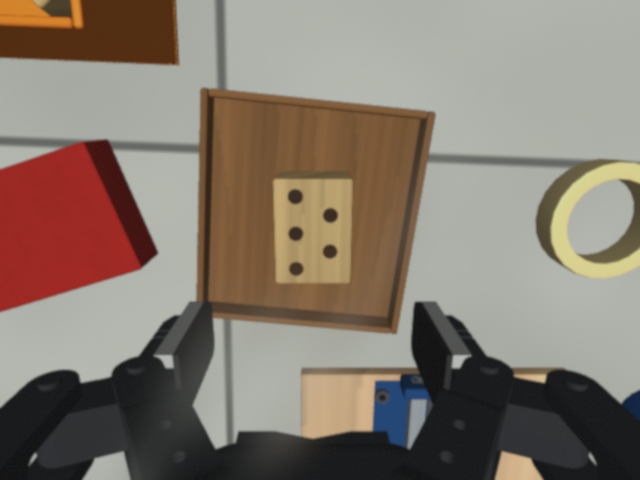

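The block lies in the tray at (274–352, 178–283). Next I'll move over the mat.

Emit:
apply_moves(
  targets="-38 2.6 -10 0 0 0;-38 2.6 -10 0 0 0;-38 2.6 -10 0 0 0;-38 2.6 -10 0 0 0;-38 2.6 -10 0 0 0;-38 2.6 -10 0 0 0;-38 2.6 -10 0 0 0;-38 2.6 -10 0 0 0;-38 2.6 -10 0 0 0;-38 2.6 -10 0 0 0",
  fingers=0.75,
)

```text
clock: 15.5
eef_pos: [0.4946, 0.0076, 0.2528]
tcp_rot: [0.0, 0.693, 0.721, -0.0]
contact_force: [1.6, -0.3, -0.2]
width: 0.0639
grip_force: 0.0
```

Emit:
apply_moves(
  targets="-38 2.6 -1 0 0 0;-38 2.6 -1 0 0 0;-38 2.6 -1 0 0 0;-38 2.6 -1 0 0 0;-38 2.6 -1 0 0 0;-38 2.6 -1 0 0 0;0 0 0 0 0 0;0 0 0 0 0 0;0 0 0 0 0 0;0 0 0 0 0 0",
)

```text
clock: 16.33
eef_pos: [0.5195, -0.2159, 0.2579]
tcp_rot: [-0.0, 0.692, 0.722, -0.0]
contact_force: [-0.3, 0.4, 0.2]
width: 0.0643
grip_force: 0.0
```

```bash
cat >> h.py <<'E'
def blanks(im,K,T,z=.009):
    hsv=cv2.cvtColor(im,cv2.COLOR_BGR2HSV); m=cv2.inRange(hsv,(8,60,110),(22,200,255))
    cs,_=cv2.findContours(m,cv2.RETR_EXTERNAL,cv2.CHAIN_APPROX_NONE); out=[]
    for c in cs:
        if cv2.contourArea(c)<800: continue
        p=(ray(K,T,c[:,0,:]+.0,z)[:,:2]*1000).astype(np.float32); r=cv2.minAreaRect(p); b=cv2.boxPoints(r)
        e=[b[1]-b[0],b[2]-b[1]]; l=max(e,key=np.linalg.norm); s=min(e,key=np.linalg.norm); a=np.degrees(np.arctan2(l[1],l[0]))%180
        if np.linalg.norm(l)<130: out.append((np.round(r[0],1).tolist(),round(float(np.linalg.norm(l)),1),round(float(np.linalg.norm(s)),1),round(float(a),2),cv2.boundingRect(c)))
    return out
E
python3 - <<'E'
from h import *
togo((.52,-.23,.26),np.radians(92.2))
im,K,T=snap("wrist","w7.png")
for b in blanks(im,K,T): print(b)
E
```

```text
t 16.33 eef [ 0.5195 -0.2159  0.2579] yaw 92.37 width 0.0643 F [-0.3  0.4  0.2]
shift now [-14.1  -0.1  -2.1] turn [-0.0006 -0.0003  0.003 ] | shift after turn [-14.1  -0.   -2.1]
([569.4, -378.1], 73.2, 51.7, 87.3, (325, 313, 54, 63))
([442.9, -379.4], 70.6, 39.2, 92.36, (218, 312, 36, 59))
([591.8, -280.8], 73.5, 51.2, 96.08, (354, 225, 52, 71))
([456.3, -270.7], 71.0, 51.4, 91.85, (220, 212, 53, 68))
```

View pics/w7.png

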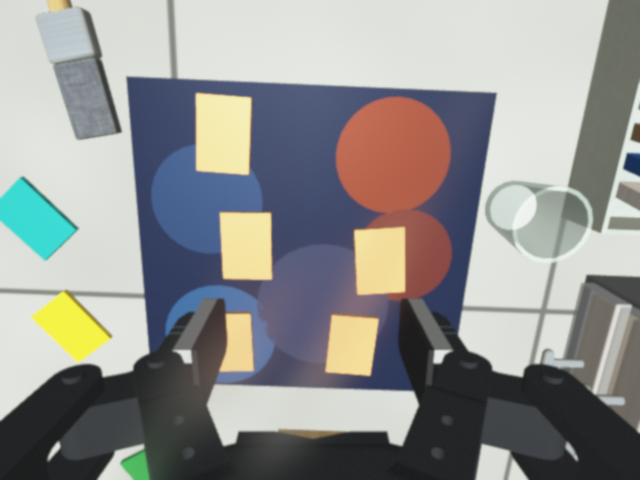

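Five blanks are on the mat at about (223,133), (246,246), (380,260), (352,345) and (238,342). My mask missed the brightest one, at (223,133). I'll widen the mask and go over that one first.

Emit:
apply_moves(
  targets="9 -14 20 0 0 0;9 -14 20 0 0 0;9 -14 20 0 0 0;9 -14 20 0 0 0;9 -14 20 0 0 0;10 -13 20 0 0 0;0 0 18 0 0 0;0 0 0 0 0 0;0 0 0 0 0 0;0 0 0 0 0 0",
)

```text
clock: 17.22
eef_pos: [0.4355, -0.166, 0.1209]
tcp_rot: [0.001, 0.693, 0.721, 0.0]
contact_force: [0.8, -1.7, -0.6]
width: 0.0641
grip_force: 0.0
```

```bash
sed -i 's/(8,60,110),(22,200,255))\n    cs/X/; s/m=cv2.inRange(hsv,(8,60,110),(22,200,255))/m=cv2.inRange(hsv,(8,50,110),(26,170,255))/' h.py
cat >> h.py <<'E'
def check(z=.009,near=None):
    """snap wrist, list blanks, say how to reach each (tool axes as they stand)"""
    o=arm.get_obs(); im,K,T=snap("wrist"); cv2.imwrite("pics/last.png",im)
    for b in blanks(im,K,T,z):
        print(b); 
    return blanks(im,K,T,z)
E
python3 - <<'E'
from h import *
togo((.434,-.164,.0),np.radians(92.2))
check()
E
```

```text
t 17.22 eef [ 0.4355 -0.166   0.1209] yaw 92.27 width 0.0641 F [ 0.8 -1.7 -0.6]
shift now [  2.2  -1.6 120.9] turn [0.0014 0.0009 0.0012] | shift after turn [  2.   -1.4 120.9]
([588.5, -255.1], 51.7, 25.7, 6.5, (484, 345, 74, 33))
([455.6, -269.5], 72.4, 51.5, 92.15, (297, 328, 74, 88))
([434.7, -162.3], 70.7, 50.8, 87.98, (268, 171, 86, 111))
([296.0, -50.5], 31.0, 20.8, 103.16, (42, 0, 51, 59))
```

Emit:
apply_moves(
  targets="0 0 0 0 0 0.0745;3.7 -0.9 20 0 0 0;0 0 25 0 0 0;0 0 25 0 0 0;0 0 25 0 0 0;0 0 15 0 0 0;0 0 8 0 0 0;0 0 3 0 0 0;0 0 0 0 0 0;0 0 0 0 0 0",
)

```text
clock: 18.1
eef_pos: [0.4344, -0.1629, -0.0003]
tcp_rot: [0.001, 0.72, 0.694, 0.0]
contact_force: [0.9, -0.5, 0.2]
width: 0.0639
grip_force: 0.0
```

Run:
```python
from h import *
togo((.4347,-.1623,.0),np.radians(88))
```

```text
t 18.1 eef [ 4.344e-01 -1.629e-01 -3.000e-04] yaw 87.92 width 0.0639 F [ 0.9 -0.5  0.2]
shift now [ 0.6  0.2 -0.3] turn [ 0.0012  0.001  -0.0013] | shift after turn [ 0.6  0.2 -0.3]
```

Emit:
apply_moves(
  targets="0 0 0 0 0 0;0 0 0 0 0 0;0 0 0 0 0 0;0 0 0 0 0 0;0 0 0 0 0 0;0 0 0 0 0 0;0 0 -5 0 0 0;0 0 -15 0 0 0;0 0 -20 0 0 0;0 0 -20 0 0 0",
  fingers=0,
  force=30,
)

```text
clock: 18.93
eef_pos: [0.4328, -0.1623, 0.0595]
tcp_rot: [-0.001, 0.72, 0.694, -0.0]
contact_force: [-0.6, -1.0, -0.8]
width: 0.0489
grip_force: 31.3
```

Run:
```python
from h import *
togo((.5687,.0568,.12),np.radians(92.2))
snap("wrist","w8.png")
```

```text
t 18.93 eef [ 0.4328 -0.1623  0.0595] yaw 87.95 width 0.0489 F [-0.6 -1.  -0.8]
shift now [223.8 127.9 -60.6] turn [-0.0016 -0.0003 -0.0742] | shift after turn [213.7 144.2 -60.5]
```

View pics/w8.png

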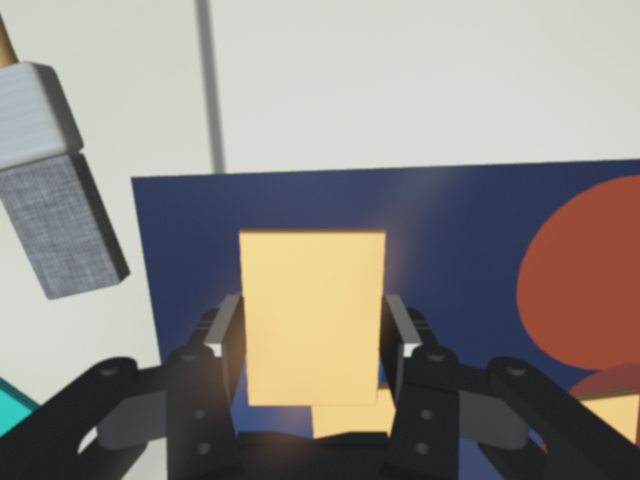

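The blank is held level between the pads at (240–385, 230–405). I'll carry it to the vise.

Emit:
apply_moves(
  targets="0 0 -25 0 0 -0.074;30.5 20.6 -4 0 0 0;30.5 20.6 -4 0 0 0;30.5 20.6 -4 0 0 0;30.5 20.6 -4 0 0 0;30.5 20.6 -4 0 0 0;30.5 20.6 -4 0 0 0;30.5 20.6 -4 0 0 0;0 0 0 0 0 0;0 0 0 0 0 0",
)

```text
clock: 19.82
eef_pos: [0.5701, 0.0595, 0.1123]
tcp_rot: [-0.0, 0.692, 0.722, 0.001]
contact_force: [0.0, -1.0, -0.7]
width: 0.0488
grip_force: 31.4
```

Run:
```python
from h import *
togo((.5687,.0568,.0205),np.radians(92.2))
```

```text
t 19.82 eef [0.5701 0.0595 0.1123] yaw 92.44 width 0.0488 F [ 0.  -1.  -0.7]
shift now [-2.8 -1.6 91.8] turn [ 0.0008 -0.0016  0.0042] | shift after turn [-2.7 -1.5 91.8]
```

Emit:
apply_moves(
  targets="-2.5 -1.3 20 0 0 0.004;0 0 20 0 0 0;0 0 20 0 0 0;0 0 15 0 0 0;0 0 10 0 0 0;0 0 5 0 0 0;0 0 0 0 0 0;0 0 0 0 0 0;0 0 0 0 0 0;0 0 0 0 0 0",
)

```text
clock: 20.65
eef_pos: [0.5723, 0.0541, 0.0248]
tcp_rot: [0.002, 0.696, 0.718, 0.004]
contact_force: [2.3, 2.7, 10.5]
width: 0.0488
grip_force: 49.4
```

Run:
```python
from h import *
togo((.5687,.0568,.0205),np.radians(92.2))
```

```text
t 20.65 eef [0.5723 0.0541 0.0248] yaw 91.82 width 0.0488 F [ 2.3  2.7 10.5]
shift now [ 2.8 -3.5  4.2] turn [ 0.0087 -0.002  -0.0067] | shift after turn [ 2.8 -3.5  4.3]
```

Run:
```python
from h import *
snap("wrist","w9.png")
```

```text
(no output)
```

View pics/w9.png

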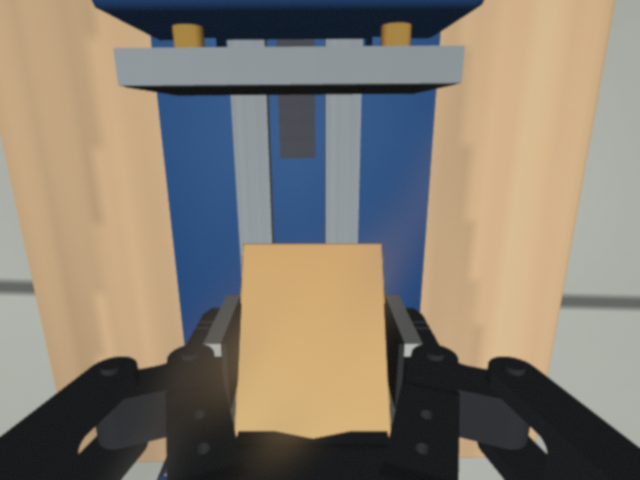

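The blank's −y edge, (235–390, 435), is nearer the camera than its far edge, so it has ridden up on the fixed jaw face. I'll check the jaw face and the blank's offset in the hand.

Run:
```python
from h import *
z=np.load("pics/w4.npz"); K,T=z["K"],z["T"]
print("face top",np.round(ray(K,T,[(313,347)],.068),4),"face bottom",np.round(ray(K,T,[(313,307)],.022),4),"block top edges",np.round(ray(K,T,[(313,343),(313,208)],.062),4).tolist())
Tt=np.array(arm.camera("wrist")["T_tool_cam"])
for n,v in (("w8",(230,405)),("w9",(244,435))):
    # plane in tool frame z=-0.009 (blank top, tool z is forward)
    for vv in v:
        d=Tt[:3,:3]@np.array([0,(vv-K[1,2])/K[1,1],1]); p=Tt[:3,3]+d*((-.009-Tt[2,3])/d[2]); print(n,vv,np.round(p*1000,1))
togo((.5687,.0568,.0205),np.radians(92.2))
```

```text
face top [[0.5692 0.023  0.068 ]] face bottom [[0.5692 0.0221 0.022 ]] block top edges [[0.5692, 0.0216, 0.062], [0.5661, 0.0908, 0.062]]
w8 230 [36.1  0.9 -9. ]
w8 405 [-34.1   0.9  -9. ]
w9 244 [31.1  0.9 -9. ]
w9 435 [-48.2   0.9  -9. ]
t 20.75 eef [0.5723 0.0541 0.0248] yaw 91.82 width 0.0491 F [ 2.5  2.1 10.5]
shift now [ 2.8 -3.5  4.2] turn [ 0.0087 -0.002  -0.0067] | shift after turn [ 2.9 -3.5  4.3]
```

Emit:
apply_moves(
  targets="0 0 -6 0 0 0;3 0 -2 0 0 0;0 0 0 0 0 0;0 0 3 0 0 0;0 0 3 0 0 0;0 0 2 0 0 0;0 0 1 0 0 0;0 0 0 0 0 0;0 0 0 0 0 0;0 0 0 0 0 0",
)

```text
clock: 21.58
eef_pos: [0.5686, 0.0546, 0.0219]
tcp_rot: [0.001, 0.696, 0.718, -0.001]
contact_force: [-3.9, -4.7, 16.8]
width: 0.0494
grip_force: 50.6
```

Run:
```python
from h import *
togo((.5688,.0600,.0205),np.radians(92.2))
_,K,T=snap("wrist");
```

```text
t 21.58 eef [0.5686 0.0546 0.0219] yaw 91.84 width 0.0494 F [-3.9 -4.7 16.8]
shift now [5.4 0.4 1.4] turn [-0.0006  0.0036 -0.0063] | shift after turn [5.4 0.4 1.4]
```

Emit:
apply_moves(
  targets="0 0 -8 0 0 0;0 0 0 0 0 0;6 0 0 0 0 -0.006;0 0 0 0 0 0;0 0 3 0 0 0;0 0 0 0 0 0;0 0 0 0 0 0;0 0 0 0 0 0;0 0 0 0 0 0;0 0 0 0 0 0",
)

```text
clock: 22.47
eef_pos: [0.5677, 0.0626, 0.0254]
tcp_rot: [-0.0, 0.693, 0.721, -0.0]
contact_force: [0.6, 0.1, -0.3]
width: 0.0486
grip_force: 49.3
```

Run:
```python
from h import *
togo((.5688,.0600,.0205),np.radians(92.2))
im,K,T=snap("wrist","w10.png")
hsv=cv2.cvtColor(im,cv2.COLOR_BGR2HSV); m=cv2.inRange(hsv,(8,50,110),(26,190,255)); m[:200]=0; m[:,:215]=0;m[:,410:]=0
for v in range(220,445,15):
    x=np.nonzero(m[v])[0]; print(v,(x.min(),x.max(),len(x)) if len(x) else None,end=" ")
```

```text
t 22.47 eef [0.5677 0.0626 0.0254] yaw 92.28 width 0.0486 F [ 0.6  0.1 -0.3]
shift now [-2.7  1.   4.9] turn [-0.001   0.0002  0.0014] | shift after turn [-2.7  1.   4.9]
220 None 235 None 250 (np.int64(242), np.int64(382), 141) 265 (np.int64(241), np.int64(383), 143) 280 (np.int64(240), np.int64(384), 145) 295 (np.int64(239), np.int64(385), 147) 310 (np.int64(240), np.int64(385), 146) 325 (np.int64(239), np.int64(385), 147) 340 (np.int64(239), np.int64(386), 148) 355 (np.int64(238), np.int64(386), 149) 370 (np.int64(237), np.int64(387), 151) 385 (np.int64(237), np.int64(388), 152) 400 (np.int64(235), np.int64(389), 155) 415 (np.int64(234), np.int64(390), 157) 430 (np.int64(234), np.int64(390), 157)
```

Run:
```python
from h import *
c=arm.camera("wrist"); Tt=np.array(c["T_tool_cam"]); K=np.array(c["intrinsics"])
def P(v,u0,u1,w=50.):
    d=w*K[0,0]/(u1-u0); p=np.array([((u0+u1)/2-K[0,2])/K[0,0],(v-K[1,2])/K[1,1],1])*d; return np.round(Tt[:3,:3]@p+Tt[:3,3]*1000,1)
print("w8",P(232,240,385.5),P(404,248,379.5))
print("now",P(250,242,383),P(385,237,389),P(430,234,391))
hsv=cv2.cvtColor(c["pixels"],cv2.COLOR_RGB2HSV); m=cv2.inRange(hsv,(8,50,110),(26,190,255))[:,300]; print(np.nonzero(m[200:])[0][[0,-1]]+200)
togo((.5688,.0600,.0205),np.radians(92.2))
```

```text
w8 [34.7  1.1 -6.8] [-32.    1.5 -11. ]
now [27.4  1.  -4.3] [-11.9   1.2 -26.9] [-22.9   1.  -34.7]
[244 436]
t 22.57 eef [0.5677 0.0627 0.0255] yaw 92.28 width 0.0488 F [ 0.  -0.5 -0.7]
shift now [-2.7  1.   5. ] turn [-0.0008  0.0002  0.0014] | shift after turn [-2.7  1.   5. ]
```

The blank has pivoted about 0.5 rad and slid up between the pads. I'll tilt the tool to level it and shift away from the fixed jaw. Then I'll let it drop flat on the bed and tidy it there.

Emit:
apply_moves(
  targets="5 0 0 0 0 0;5 0 0 0 0.1 0;0 0 0 0 0.1 0;0 0 0 0 0.1 0;-1 0 3 0 0 0;-1 0 3 0 0 0;0 0 0 0 0 0;0 0 0 0 0 0;0 0 0 0 0 0;0 0 0 0 0 0",
)

```text
clock: 23.4
eef_pos: [0.5672, 0.0744, 0.0196]
tcp_rot: [-0.108, 0.684, 0.714, 0.103]
contact_force: [0.1, 0.4, 0.8]
width: 0.0489
grip_force: 49.3
```

Emit:
apply_moves(
  targets="0 0 0 0 0 0;0 0 0 0 0 0;0 0 0 0 0 0;0 0 0 0 0 0;6 0 -19 0 0 0;6 0 -19 0 0 0;6 0 -19 0 -0.1 0;6 0 -20 0 -0.1 0;0 0 0 0 -0.1 0;0 0 0 0 0 0",
  fingers=0.75,
)

```text
clock: 24.23
eef_pos: [0.568, 0.0833, 0.103]
tcp_rot: [0.002, 0.689, 0.725, 0.002]
contact_force: [-0.6, 1.7, -0.1]
width: 0.0637
grip_force: 0.0
```

Run:
```python
from h import *
togo((.5688,.0620,.11),np.radians(92.2))
im,K,T=snap("wrist","w11.png"); cv2.imwrite("pics/w11.png",im)
for b in blanks(im,K,T,.029): print(b)
```

```text
t 24.23 eef [0.568  0.0833 0.103 ] yaw 92.94 width 0.0637 F [-0.6  1.7 -0.1]
shift now [-21.3  -0.3  -7. ] turn [ 0.0055 -0.001   0.0128] | shift after turn [-21.3  -0.   -7. ]
([568.7, 66.0], 70.8, 50.0, 92.06, (265, 221, 91, 117))
```

View pics/w11.png

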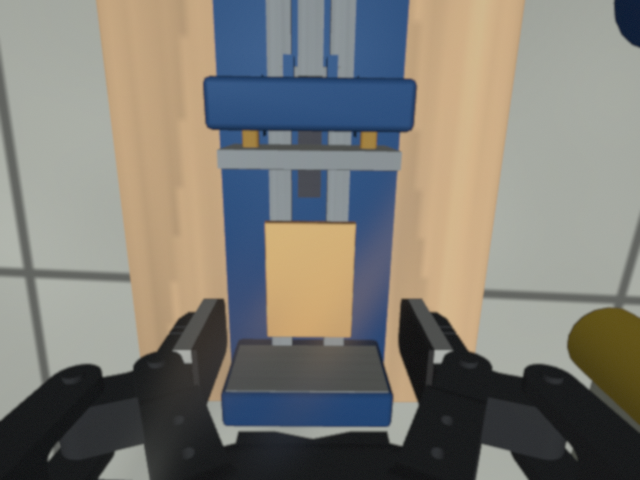

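The blank now lies flat on the bed at (.569,.066), square, at (265–355, 221–337). For the rest I'll place the blanks clear of the fixed jaw, and push them up to it at the end. On to the next blank.

Emit:
apply_moves(
  targets="0 0 -10 0 0 0.0;-34.6 -13 -2 0 0 0;-34.6 -13 -1 0 0 0;-34.6 -13 -1 0 0 0;-34.6 -13 -1 0 0 0;-34.6 -13 -1 0 0 0;-34.6 -13 -1 0 0 0;-34.6 -13 0 0 0 0;-34.6 -13 0 0 0 0;-34.6 -13 0 0 0 0",
)

```text
clock: 25.12
eef_pos: [0.4603, -0.2447, 0.1165]
tcp_rot: [-0.001, 0.694, 0.719, -0.0]
contact_force: [0.2, -0.4, -0.1]
width: 0.0643
grip_force: 0.0
```

Emit:
apply_moves(
  targets="-34.6 -13 0 0 0 0;0 0 0 0 0 0.013;0 0 0 0 0 0;0 0 0 0 0 0;0 0 0 0 0 0;0 0 0 0 0 0;0 0 0 0 0 0;0 0 0 0 0 0;0 0 0 0 0 0;0 0 0 0 0 0",
)

```text
clock: 25.95
eef_pos: [0.4514, -0.2757, 0.1169]
tcp_rot: [-0.0, 0.697, 0.717, -0.0]
contact_force: [-0.0, -0.3, -0.1]
width: 0.064
grip_force: 0.0
```

```bash
cat >> h.py <<'E'
def pick(near,zt=0.0):
    """settled wrist snap; nearest full blank -> what is left to reach it"""
    im,K,T=snap("wrist"); im,K,T=snap("wrist"); B=[b for b in blanks(im,K,T) if b[1]>66 and b[2]>46]
    for b in blanks(im,K,T): print(b)
    b=min(B,key=lambda b:np.hypot(b[0][0]-near[0],b[0][1]-near[1])); togo((b[0][0]/1000,b[0][1]/1000,zt),np.radians(b[3]))
E
python3 - <<'E'
from h import *
togo((.456,-.27,.12),np.radians(92.2))
pick((456,-270))
E
```

```text
t 25.95 eef [ 0.4514 -0.2757  0.1169] yaw 91.59 width 0.064 F [-0.  -0.3 -0.1]
shift now [ 5.5  4.8 -3.1] turn [-0.001   0.0001 -0.0107] | shift after turn [ 5.5  4.8 -3.1]
([573.9, -357.5], 42.9, 31.1, 177.05, (457, 331, 61, 44))
([436.5, -379.8], 72.5, 50.0, 92.65, (248, 330, 74, 89))
([591.1, -281.1], 72.2, 52.1, 96.43, (486, 192, 88, 111))
([455.8, -270.7], 70.8, 50.9, 91.58, (278, 172, 82, 109))
t 26.05 eef [ 0.4513 -0.2758  0.1169] yaw 91.57 width 0.064 F [ 0.4 -0.2  0.4]
shift now [  5.    4.8 116.9] turn [-0.001   0.0002 -0.0002] | shift after turn [  5.    4.7 116.9]
```

Emit:
apply_moves(
  targets="5 4.8 20 0 0 0;0 0 25 0 0 0;0 0 25 0 0 0;0 0 25 0 0 0;0 0 14 0 0 0;0 0 6 0 0 0;0 0 2 0 0 0;0 0 0 0 0 0;0 0 0 0 0 0;0 0 0 0 0 0",
)

```text
clock: 26.88
eef_pos: [0.4567, -0.2715, 0.001]
tcp_rot: [0.001, 0.698, 0.717, -0.0]
contact_force: [0.0, -0.6, 0.8]
width: 0.0637
grip_force: 0.0
```

Emit:
apply_moves(
  targets="0 0 0 0 0 0;0 0 0 0 0 0;0 0 0 0 0 0;0 0 0 0 0 0;0 0 0 0 0 0;0 0 0 0 0 0;0 0 -5 0 0 0;0 0 -15 0 0 0;0 0 -20 0 0 0;0 0 -20 0 0 -0.011",
  fingers=0,
  force=30,
)

```text
clock: 27.72
eef_pos: [0.4553, -0.2706, 0.0604]
tcp_rot: [-0.001, 0.693, 0.721, -0.0]
contact_force: [0.7, -0.3, 0.1]
width: 0.0488
grip_force: 31.3
```

Emit:
apply_moves(
  targets="33 12.6 -6 0 0 0;33 12.6 -6 0 0 0;33 12.6 -6 0 0 0;33 12.6 -6 0 0 0;33 12.6 -6 0 0 0;33 12.6 -6 0 0 0;33 12.6 -6 0 0 0;33 12.6 -6 0 0 0;33 12.6 -6 0 0 0;33 12.6 -6 0 0 0",
)

```text
clock: 28.55
eef_pos: [0.5694, 0.0652, 0.1203]
tcp_rot: [-0.0, 0.694, 0.72, -0.0]
contact_force: [-0.5, -0.2, -0.3]
width: 0.049
grip_force: 31.3
```

Emit:
apply_moves(
  targets="0 0 0 0 0 0;0 0 0 0 0 0;0 0 0 0 0 0;0 0 0 0 0 0;0 0 0 0 0 0;0 0 0 0 0 0;0 0 0 0 0 0;0 0 0 0 0 0;0 0 0 0 0 0;0 0 0 0 0 0",
)

```text
clock: 29.38
eef_pos: [0.5692, 0.0635, 0.1197]
tcp_rot: [-0.0, 0.694, 0.72, -0.0]
contact_force: [-0.9, 0.2, -1.0]
width: 0.0488
grip_force: 31.3
```

```bash
cat >> h.py <<'E'
def held():
    """edges of the held blank in the tool frame from its seen width (50 mm)"""
    c=arm.camera("wrist"); Tt=np.array(c["T_tool_cam"]); K=np.array(c["intrinsics"])
    hsv=cv2.cvtColor(c["pixels"],cv2.COLOR_RGB2HSV); m=cv2.inRange(hsv,(8,50,110),(26,190,255)); m[:,:225]=0; m[:,405:]=0; m[:190]=0
    n,l,s,_=cv2.connectedComponentsWithStats(m); m=(l==1+np.argmax(s[1:,4])); ys=np.nonzero(m.any(1))[0]
    for v in (ys[0]+4,ys[0]+30,ys[-1]-4):
        x=np.nonzero(m[v])[0]; d=50.*K[0,0]/(x[-1]-x[0]+1); p=np.array([(x.mean()-K[0,2])/K[0,0],(v-K[1,2])/K[1,1],1])*d
        print("held row",v,len(x),np.round(Tt[:3,:3]@p+Tt[:3,3]*1000,1))
    # edge positions on plane 9 mm behind the TCP
    for v in (ys[0],ys[-1]+1):
        d=Tt[:3,:3]@np.array([0,(v-K[1,2])/K[1,1],1]); print("edge x if level",round(float((Tt[:3,3]+d*((-.009-Tt[2,3])/d[2]))[0]*1000),1))
E
python3 - <<'E'
from h import *
held(); togo((.5688,.0640,.028),np.radians(92.2))
E
```

```text
held row 234 145 [33.9  0.9 -6.5]
held row 260 143 [24.7  0.9 -7.2]
held row 399 128 [-33.    1.   -6.9]
edge x if level 36.0
edge x if level -33.7
t 29.43 eef [0.5693 0.0636 0.1197] yaw 92.17 width 0.0486 F [-0.7  0.2 -0. ]
shift now [ 0.5 -0.4 91.7] turn [-0.001   0.0001 -0.0006] | shift after turn [ 0.5 -0.4 91.7]
```

Emit:
apply_moves(
  targets="0.5 -0.4 20 0 0 0;0 0 25 0 0 0;0 0 20 0 0 0;0 0 12 0 0 0;0 0 8 0 0 0;0 0 4 0 0 0;0 0 2 0 0 0;0 0 0 0 0 0;0 0 0 0 0 0;0 0 0 0 0 0",
)

```text
clock: 30.27
eef_pos: [0.5695, 0.0642, 0.0296]
tcp_rot: [0.0, 0.694, 0.72, 0.0]
contact_force: [0.5, 0.1, 0.1]
width: 0.049
grip_force: 31.3
```

Emit:
apply_moves(
  targets="0 0 0 0 0 0;0 0 0 0 0 0;0 0 0 0 0 0;0 0 -3 0 0 0;0 0 -15 0 0 0;0 0 -25 0 0 0;0 0 -25 0 0 0;0 0 -12 0 0 0;0 0 0 0 0 0;0 0 0 0 0 0",
  fingers=0.75,
)

```text
clock: 31.1
eef_pos: [0.569, 0.0639, 0.1089]
tcp_rot: [0.0, 0.694, 0.72, -0.0]
contact_force: [0.0, -0.2, -0.8]
width: 0.064
grip_force: 0.0
```

Run:
```python
from h import *
togo((.5688,.0640,.028),np.radians(92.2)); im,K,T=snap("wrist"); cv2.imwrite("pics/s2.png",im)
for b in blanks(im,K,T,.036): print(b)
togo((.591,-.281,.12),np.radians(92.2))
```

```text
t 31.1 eef [0.569  0.0639 0.1089] yaw 92.16 width 0.064 F [ 0.  -0.2 -0.8]
shift now [ 0.1 -0.2 80.9] turn [-0.      0.0005 -0.0008] | shift after turn [ 0.1 -0.2 80.9]
([569.9, 65.9], 72.1, 50.7, 92.2, (265, 185, 95, 125))
t 31.15 eef [0.5682 0.0637 0.1079] yaw 92.16 width 0.0638 F [-0.9  0.3  0.3]
shift now [-345.3    9.8  -11.9] turn [-0.0022  0.0006 -0.0007] | shift after turn [-345.3    9.6  -12.1]
```

Emit:
apply_moves(
  targets="-34.5 1 -1 0 0 0;-34.5 1 -1 0 0 0;-34.5 1 -1 0 0 0;-34.5 1 -1 0 0 0;-34.5 1 -1 0 0 0;-34.5 1 -1 0 0 0;-34.5 1 -1 0 0 0;-34.5 1 -1 0 0 0;-34.5 1 -1 0 0 0;-34.5 1 -1 0 0 0",
)

```text
clock: 31.98
eef_pos: [0.5904, -0.2817, 0.1165]
tcp_rot: [-0.002, 0.694, 0.72, -0.001]
contact_force: [0.3, 0.1, -0.3]
width: 0.0642
grip_force: 0.0
```

Emit:
apply_moves(
  targets="0 0 0 0 0 -0.074;0 0 0 0 0 0;0 0 0 0 0 0;0 0 0 0 0 0;0 0 0 0 0 0;0 0 0 0 0 0;0 0 0 0 0 0;0 0 0 0 0 0;0 0 0 0 0 0;0 0 0 0 0 0",
)

```text
clock: 32.82
eef_pos: [0.5919, -0.2802, 0.1188]
tcp_rot: [-0.0, 0.666, 0.746, -0.0]
contact_force: [0.3, 0.1, 0.4]
width: 0.0639
grip_force: 0.0
```

Run:
```python
from h import *
pick((591,-281))
```

```text
([569.5, -378.1], 73.3, 51.2, 87.33, (224, 313, 83, 98))
([437.6, -376.9], 66.0, 51.0, 92.8, (33, 299, 82, 84))
([592.4, -281.5], 71.6, 51.2, 96.52, (270, 181, 83, 108))
t 32.92 eef [ 0.5919 -0.2803  0.1188] yaw 96.41 width 0.0638 F [ 0.4 -0.5 -0.1]
shift now [ -1.2   0.5 118.8] turn [-0.001   0.0002 -0.002 ] | shift after turn [ -1.2   0.4 118.8]
```

Emit:
apply_moves(
  targets="-1.2 0.4 20 0 0 -0.002;0 0 25 0 0 0;0 0 25 0 0 0;0 0 25 0 0 0;0 0 15 0 0 0;0 0 6 0 0 0;0 0 2.5 0 0 0;0 0 0 0 0 0;0 0 0 0 0 0;0 0 0 0 0 0",
)

```text
clock: 33.75
eef_pos: [0.5935, -0.2818, 0.0018]
tcp_rot: [0.001, 0.666, 0.746, 0.0]
contact_force: [-0.0, 0.0, 0.7]
width: 0.0641
grip_force: 0.0
```

Emit:
apply_moves(
  targets="0 0 0 0 0 0;0 0 0 0 0 0;0 0 0 0 0 0;0 0 0 0 0 0;0 0 0 0 0 0;0 0 0 0 0 0;0 0 -5 0 0 0;0 0 -15 0 0 0;0 0 -20 0 0 0;0 0 -20 0 0 0.076",
  fingers=0,
  force=30,
)

```text
clock: 34.58
eef_pos: [0.5919, -0.2812, 0.0611]
tcp_rot: [-0.001, 0.694, 0.72, -0.0]
contact_force: [-0.3, -1.5, -0.6]
width: 0.0489
grip_force: 31.1
```

Emit:
apply_moves(
  targets="34.6 -1 -6 0 0 0;34.6 -1 -6 0 0 0;34.6 -1 -6 0 0 0;34.6 -1 -6 0 0 0;34.6 -1 -6 0 0 0;34.6 -1 -6 0 0 0;34.6 -1 -6 0 0 0;34.6 -1 -6 0 0 0;34.6 -1 -6 0 0 0;34.6 -1 -6 0 0 0",
)

```text
clock: 35.42
eef_pos: [0.569, 0.0656, 0.1216]
tcp_rot: [0.0, 0.694, 0.72, -0.0]
contact_force: [1.4, 0.6, -1.6]
width: 0.0489
grip_force: 31.1
```

Emit:
apply_moves(
  targets="0 0 0 0 0 0;0 0 0 0 0 0;0 0 0 0 0 0;0 0 0 0 0 0;0 0 0 0 0 0;0 0 0 0 0 0;0 0 0 0 0 0;0 0 0 0 0 0;0 0 0 0 0 0;0 0 0 0 0 0",
)

```text
clock: 36.25
eef_pos: [0.5693, 0.0639, 0.1201]
tcp_rot: [-0.0, 0.694, 0.72, -0.0]
contact_force: [-0.0, 0.3, 0.4]
width: 0.0489
grip_force: 31.1
```

Run:
```python
from h import *
held(); togo((.5688,.0640,.035),np.radians(92.2))
```

```text
held row 233 145 [34.3  0.9 -6.4]
held row 259 142 [24.7  1.  -6.2]
held row 398 127 [-33.5   0.8  -5.7]
edge x if level 36.4
edge x if level -33.2
t 36.3 eef [0.5693 0.0639 0.1201] yaw 92.17 width 0.0486 F [-1.  -0.   0.1]
shift now [ 0.1 -0.4 85.1] turn [-0.0011  0.0001 -0.0006] | shift after turn [ 0.1 -0.5 85.1]
```

Emit:
apply_moves(
  targets="0 -0.4 20 0 0 0;0 0 25 0 0 0;0 0 16 0 0 0;0 0 10 0 0 0;0 0 8 0 0 0;0 0 3 0 0 0;0 0 1.5 0 0 0;0 0 0 0 0 0;0 0 0 0 0 0;0 0 0 0 0 0",
)

```text
clock: 37.13
eef_pos: [0.5695, 0.0641, 0.0375]
tcp_rot: [0.0, 0.694, 0.72, 0.0]
contact_force: [0.5, 0.4, 0.1]
width: 0.0487
grip_force: 31.1
```

Emit:
apply_moves(
  targets="0 0 0 0 0 0;0 0 0 0 0 0;0 0 0 0 0 0;0 0 -3 0 0 0;0 0 -15 0 0 0;0 0 -25 0 0 0;0 0 -25 0 0 0;0 0 -12 0 0 0;0 0 0 0 0 0;0 0 0 0 0 0",
  fingers=0.75,
)

```text
clock: 37.97
eef_pos: [0.5691, 0.0638, 0.1169]
tcp_rot: [0.0, 0.694, 0.72, -0.0]
contact_force: [-0.6, -0.1, -1.1]
width: 0.064
grip_force: 0.0
```

Run:
```python
from h import *
im,K,T=snap("wrist"); cv2.imwrite("pics/s3.png",im)
for b in blanks(im,K,T,.043): print(b)
togo((.5695,-.376,.125),np.radians(87.3))
```

```text
([570.3, 66.2], 74.1, 50.1, 92.41, (266, 182, 94, 128))
t 38.02 eef [0.5683 0.0635 0.1159] yaw 92.16 width 0.064 F [ 0.2 -0.9 -0.2]
shift now [-439.2  -15.3   -8.8] turn [-0.0022  0.0007  0.0848] | shift after turn [-439.    21.9   -9.1]
```

Emit:
apply_moves(
  targets="-36.6 -1.3 -1 0 0 0;-36.6 -1.3 -1 0 0 0;-36.6 -1.3 -1 0 0 0;-36.6 -1.3 -1 0 0 0;-36.6 -1.3 -1 0 0 0;-36.6 -1.3 -1 0 0 0;-36.6 -1.3 -1 0 0 0;-36.6 -1.3 -1 0 0 0;-36.6 -1.3 -1 0 0 0;-36.6 -1.3 0 0 0 0",
)

```text
clock: 38.85
eef_pos: [0.5684, -0.3038, 0.1238]
tcp_rot: [-0.002, 0.694, 0.72, -0.001]
contact_force: [0.9, -0.6, 0.1]
width: 0.064
grip_force: 0.0
```

Emit:
apply_moves(
  targets="-36.6 -1.3 0 0 0 0;-36.6 -1.3 0 0 0 0;0 0 0 0 0 0.085;0 0 0 0 0 0;0 0 0 0 0 0;0 0 0 0 0 0;0 0 0 0 0 0;0 0 0 0 0 0;0 0 0 0 0 0;0 0 0 0 0 0",
)

```text
clock: 39.68
eef_pos: [0.5702, -0.375, 0.1259]
tcp_rot: [-0.0, 0.723, 0.691, -0.0]
contact_force: [-0.3, 0.3, 0.1]
width: 0.0642
grip_force: 0.0
```

Run:
```python
from h import *
pick((569.5,-378))
```

```text
([549.6, -516.0], 125.5, 51.9, 3.28, (210, 383, 167, 64))
([437.8, -381.1], 70.3, 51.0, 92.77, (63, 195, 98, 106))
([569.5, -379.3], 70.2, 50.9, 87.34, (271, 185, 79, 103))
t 39.78 eef [ 0.57   -0.3754  0.1259] yaw 87.33 width 0.0642 F [-0.8 -0.6 -0.3]
shift now [ -3.9  -0.2 125.9] turn [-0.0009  0.0004 -0.0002] | shift after turn [ -4.   -0.3 125.9]
```

Emit:
apply_moves(
  targets="-4 -0.3 25 0 0 0;0 0 25 0 0 0;0 0 25 0 0 0;0 0 25 0 0 0;0 0 16 0 0 0;0 0 7 0 0 0;0 0 2.5 0 0 0;0 0 0 0 0 0;0 0 0 0 0 0;0 0 0 0 0 0",
)

```text
clock: 40.62
eef_pos: [0.5706, -0.3801, 0.002]
tcp_rot: [0.001, 0.724, 0.69, -0.0]
contact_force: [0.2, -0.3, -0.3]
width: 0.0638
grip_force: 0.0
```

Emit:
apply_moves(
  targets="0 0 0 0 0 0;0 0 0 0 0 0;0 0 0 0 0 0;0 0 0 0 0 0;0 0 0 0 0 0;0 0 0 0 0 0;0 0 -5 0 0 0;0 0 -15 0 0 0;0 0 -20 0 0 0;0 0 -20 0 0 -0.085",
  fingers=0,
  force=30,
)

```text
clock: 41.45
eef_pos: [0.5691, -0.3792, 0.0613]
tcp_rot: [-0.001, 0.693, 0.721, -0.001]
contact_force: [1.4, -0.0, 0.6]
width: 0.0486
grip_force: 31.1
```

Emit:
apply_moves(
  targets="36.9 1.4 -6 0 0 0;36.9 1.4 -6 0 0 0;36.9 1.4 -6 0 0 0;36.9 1.4 -6 0 0 0;36.9 1.4 -6 0 0 0;36.9 1.4 -6 0 0 0;36.9 1.4 -6 0 0 0;36.9 1.4 -6 0 0 0;36.9 1.4 -6 0 0 0;36.9 1.4 -6 0 0 0",
)

```text
clock: 42.28
eef_pos: [0.5693, -0.0085, 0.1216]
tcp_rot: [0.0, 0.694, 0.72, -0.0]
contact_force: [0.3, 0.4, 0.1]
width: 0.0484
grip_force: 31.1
```

Emit:
apply_moves(
  targets="36.9 1.4 0 0 0 0;36.9 1.4 0 0 0 0;0 0 0 0 0 0;0 0 0 0 0 0;0 0 0 0 0 0;0 0 0 0 0 0;0 0 0 0 0 0;0 0 0 0 0 0;0 0 0 0 0 0;0 0 0 0 0 0",
)

```text
clock: 43.12
eef_pos: [0.5695, 0.0629, 0.1201]
tcp_rot: [-0.0, 0.694, 0.72, -0.001]
contact_force: [0.0, 0.0, 0.0]
width: 0.0488
grip_force: 31.1
```

Run:
```python
from h import *
held(); togo((.5688,.0640,.0435),np.radians(92.2))
```

```text
held row 234 145 [33.9  0.9 -6.5]
held row 260 142 [24.3  1.  -6.3]
held row 398 127 [-33.5   0.8  -5.7]
edge x if level 36.0
edge x if level -33.2
t 43.17 eef [0.5695 0.0631 0.1201] yaw 92.12 width 0.0488 F [ 0.3 -0.2  0.3]
shift now [ 0.9 -0.6 76.6] turn [-0.0011  0.0001 -0.0013] | shift after turn [ 0.9 -0.7 76.6]
```

Emit:
apply_moves(
  targets="0.9 -0.6 20 0 0 0;0 0 25 0 0 0;0 0 10 0 0 0;0 0 9 0 0 0;0 0 7 0 0 0;0 0 3 0 0 0;0 0 2 0 0 0;0 0 0 0 0 0;0 0 0 0 0 0;0 0 0 0 0 0",
)

```text
clock: 44.0
eef_pos: [0.5694, 0.0646, 0.0449]
tcp_rot: [0.0, 0.694, 0.72, 0.0]
contact_force: [0.4, 0.8, -0.5]
width: 0.0488
grip_force: 31.1
```

Emit:
apply_moves(
  targets="0 0 0 0 0 0;0 0 0 0 0 0;0 0 0 0 0 0;0 0 -3 0 0 0;0 0 -15 0 0 0;0 0 -25 0 0 0;0 0 -25 0 0 0;0 0 -8 0 0 0;0 0 0 0 0 0;0 0 0 0 0 0",
  fingers=0.75,
)

```text
clock: 44.83
eef_pos: [0.5688, 0.0642, 0.12]
tcp_rot: [-0.0, 0.694, 0.72, -0.0]
contact_force: [-0.2, -0.4, 0.4]
width: 0.0641
grip_force: 0.0
```

Run:
```python
from h import *
im,K,T=snap("wrist"); cv2.imwrite("pics/s4.png",im)
for b in blanks(im,K,T,.050): print(b)
togo((.4378,-.378,.125),np.radians(92.2))
```

```text
([570.1, 65.2], 70.9, 50.3, 92.16, (266, 189, 95, 124))
t 44.88 eef [0.5681 0.064  0.1192] yaw 92.16 width 0.0643 F [ 0.7  0.6 -0.4]
shift now [-436.8 -146.9   -5.1] turn [-0.0026  0.0006 -0.0007] | shift after turn [-436.7 -147.2   -5.8]
```

Emit:
apply_moves(
  targets="-33.6 -11.3 -1 0 0 0;-33.6 -11.3 -1 0 0 0;-33.6 -11.3 -1 0 0 0;-33.6 -11.3 -1 0 0 0;-33.6 -11.3 -1 0 0 0;-33.6 -11.3 0 0 0 0;-33.6 -11.3 0 0 0 0;-33.6 -11.3 0 0 0 0;-33.6 -11.3 0 0 0 0;-33.6 -11.3 0 0 0 0",
)

```text
clock: 45.72
eef_pos: [0.4667, -0.2767, 0.1236]
tcp_rot: [-0.002, 0.694, 0.72, -0.001]
contact_force: [0.6, 0.1, -0.1]
width: 0.0641
grip_force: 0.0
```

Emit:
apply_moves(
  targets="-33.6 -11.3 0 0 0 0;-33.6 -11.3 0 0 0 0;-33.6 -11.3 0 0 0 0;0 0 0 0 0 -0.01;0 0 0 0 0 0;0 0 0 0 0 0;0 0 0 0 0 0;0 0 0 0 0 0;0 0 0 0 0 0;0 0 0 0 0 0",
)

```text
clock: 46.55
eef_pos: [0.4391, -0.3766, 0.1254]
tcp_rot: [-0.0, 0.689, 0.724, -0.0]
contact_force: [-1.4, -0.3, 0.5]
width: 0.0641
grip_force: 0.0
```

Run:
```python
from h import *
pick((437.8,-380))
```

```text
([508.1, -518.9], 51.6, 36.4, 90.31, (368, 387, 51, 58))
([436.4, -381.2], 70.2, 49.8, 92.8, (268, 185, 78, 103))
t 46.65 eef [ 0.4389 -0.3771  0.1255] yaw 92.79 width 0.0642 F [1.1 1.2 0.2]
shift now [ -3.9  -2.6 125.5] turn [-0.0009  0.0002 -0.0002] | shift after turn [ -4.   -2.7 125.5]
```

Emit:
apply_moves(
  targets="-4 -2.7 25 0 0 0;0 0 25 0 0 0;0 0 25 0 0 0;0 0 25 0 0 0;0 0 16 0 0 0;0 0 6 0 0 0;0 0 2.5 0 0 0;0 0 0 0 0 0;0 0 0 0 0 0;0 0 0 0 0 0",
)

```text
clock: 47.48
eef_pos: [0.437, -0.3824, 0.0022]
tcp_rot: [0.001, 0.69, 0.724, -0.0]
contact_force: [-0.3, -0.4, -0.4]
width: 0.0638
grip_force: 0.0
```

Emit:
apply_moves(
  targets="0 0 0 0 0 0;0 0 0 0 0 0;0 0 0 0 0 0;0 0 0 0 0 0;0 0 0 0 0 0;0 0 0 0 0 0;0 0 -5 0 0 0;0 0 -15 0 0 0;0 0 -20 0 0 0;0 0 -20 0 0 0.01",
  fingers=0,
  force=30,
)

```text
clock: 48.32
eef_pos: [0.4356, -0.3813, 0.0614]
tcp_rot: [-0.001, 0.694, 0.72, -0.0]
contact_force: [-0.0, 0.1, -0.1]
width: 0.0486
grip_force: 31.2
```

Emit:
apply_moves(
  targets="33.8 11.5 -7 0 0 0;33.8 11.5 -7 0 0 0;33.8 11.5 -7 0 0 0;33.8 11.5 -7 0 0 0;33.8 11.5 -7 0 0 0;33.8 11.5 -7 0 0 0;33.8 11.5 -7 0 0 0;33.8 11.5 -7 0 0 0;33.8 11.5 -4 0 0 0;33.8 11.5 0 0 0 0",
)

```text
clock: 49.15
eef_pos: [0.5392, -0.038, 0.1222]
tcp_rot: [0.001, 0.694, 0.72, 0.0]
contact_force: [1.6, -1.2, -0.1]
width: 0.0484
grip_force: 31.2
```

Emit:
apply_moves(
  targets="33.8 11.5 0 0 0 0;33.8 11.5 0 0 0 0;33.8 11.5 0 0 0 0;0 0 0 0 0 0;0 0 0 0 0 0;0 0 0 0 0 0;0 0 0 0 0 0;0 0 0 0 0 0;0 0 0 0 0 0;0 0 0 0 0 0",
)

```text
clock: 49.98
eef_pos: [0.5688, 0.0619, 0.1207]
tcp_rot: [-0.0, 0.694, 0.72, -0.001]
contact_force: [0.7, 0.1, 0.2]
width: 0.0484
grip_force: 31.2
```

Run:
```python
from h import *
held(); togo((.5688,.0640,.0505),np.radians(92.2))
```

```text
held row 233 144 [34.   1.  -5.5]
held row 259 141 [24.3  0.9 -5.2]
held row 396 127 [-32.7   0.8  -5.5]
edge x if level 36.4
edge x if level -32.3
t 50.03 eef [0.5688 0.0621 0.1207] yaw 92.09 width 0.0486 F [-0.2  0.4  0.4]
shift now [ 1.9  0.1 70.2] turn [-0.001   0.0004 -0.0019] | shift after turn [ 1.9  0.  70.2]
```

Emit:
apply_moves(
  targets="1.9 0 20 0 0 0;0 0 20 0 0 0;0 0 10 0 0 0;0 0 9 0 0 0;0 0 6 0 0 0;0 0 3 0 0 0;0 0 2 0 0 0;0 0 0 0 0 0;0 0 0 0 0 0;0 0 0 0 0 0",
)

```text
clock: 50.87
eef_pos: [0.5693, 0.0651, 0.0513]
tcp_rot: [0.0, 0.694, 0.72, 0.0]
contact_force: [-0.3, 0.1, -0.2]
width: 0.0489
grip_force: 31.2
```

Emit:
apply_moves(
  targets="0 0 0 0 0 0;0 0 0 0 0 0;0 0 0 0 0 0;0 0 -3 0 0 0;0 0 -15 0 0 0;0 0 -25 0 0 0;0 0 -20 0 0 0;0 0 0 0 0 0;0 0 0 0 0 0;0 0 0 0 0 0",
  fingers=0.75,
)

```text
clock: 51.7
eef_pos: [0.5683, 0.0646, 0.1133]
tcp_rot: [-0.0, 0.694, 0.72, -0.001]
contact_force: [0.7, -0.3, 0.1]
width: 0.0642
grip_force: 0.0
```

Run:
```python
from h import *
im,K,T=snap("wrist","w12.png")
for b in blanks(im,K,T,.057): print(b)
print("pred rows of stack bottom +y edge / top", np.round(proj(K,T,[[.568,.101,.022],[.568,.101,.057]])))
togo((.5690,.0655,.0225),np.radians(92.2))
```

```text
([570.1, 65.8], 70.4, 50.6, 92.17, (264, 194, 101, 130))
pred rows of stack bottom +y edge / top [[313. 183.]
 [313. 194.]]
t 51.75 eef [0.568  0.0646 0.1128] yaw 92.17 width 0.064 F [-0.2 -0.4  0.1]
shift now [ 0.9  1.3 90.3] turn [-0.0027  0.0005 -0.0006] | shift after turn [ 0.9  1.1 90.3]
```

View pics/w12.png

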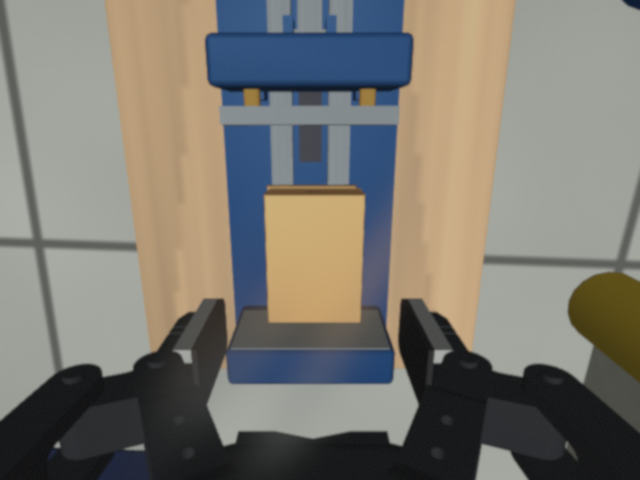

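All five are stacked neatly, with the top at (264–364, 194–322). Next I'll lower over the stack, squeeze its sides flush and draw it to the fixed jaw.

Emit:
apply_moves(
  targets="0.9 1.1 20 0 0 0;0 0 20 0 0 0;0 0 20 0 0 0;0 0 16 0 0 0;0 0 9 0 0 0;0 0 4 0 0 0;0 0 0 0 0 0;0 0 0 0 0 0;0 0 0 0 0 0;0 0 0 0 0 0",
)

```text
clock: 52.58
eef_pos: [0.5706, 0.066, 0.0257]
tcp_rot: [0.0, 0.694, 0.72, 0.0]
contact_force: [0.1, 0.4, 0.5]
width: 0.0636
grip_force: 0.0
```

Emit:
apply_moves(
  targets="0 0 0 0 0 0;0 0 0 0 0 0;0 0 0 0 0 0;0 0 0 0 0 0;0 0 0 0 0 0;0 0 0 0 0 0;0 0 0 0 0 0;0 0 0 0 0 0;0 0 0 0 0 0;0 0 0 0 0 0",
  fingers=0,
  force=30,
)

```text
clock: 53.42
eef_pos: [0.5693, 0.0659, 0.0259]
tcp_rot: [-0.0, 0.694, 0.72, -0.001]
contact_force: [-3.1, -0.9, 8.2]
width: 0.0494
grip_force: 32.4
```

Emit:
apply_moves(
  targets="-2 0 0 0 0 0;-2 0 0 0 0 0;-1 0 0 0 0 0;-1 0 0 0 0 0;0 0 0 0 0 0;0 0 0 0 0 0;0 0 0 0 0 0;0 0 0 0 0 0;0 0 0 0 0 0;0 0 0 0 0 0",
)

```text
clock: 54.25
eef_pos: [0.5706, 0.0618, 0.026]
tcp_rot: [-0.0, 0.693, 0.721, 0.001]
contact_force: [-1.8, 2.8, 6.0]
width: 0.0494
grip_force: 33.2
```

Emit:
apply_moves(
  targets="0 0 -1 0 0 0;-2 0 0 0 0 0;-1 0 0 0 0 0;-1 0 0 0 0 0;0 0 0 0 0 0;0 0 0 0 0 0;0 0 0 0 0 0;0 0 0 0 0 0;0 0 0 0 0 0;0 0 0 0 0 0",
)

```text
clock: 55.08
eef_pos: [0.5705, 0.0567, 0.026]
tcp_rot: [-0.0, 0.693, 0.721, 0.0]
contact_force: [0.1, 5.7, 5.6]
width: 0.0495
grip_force: 34.1
```

Run:
```python
from h import *
togo((.5690,.057,.0255),np.radians(92.2))
```

```text
t 55.08 eef [0.5705 0.0567 0.026 ] yaw 92.2 width 0.0495 F [0.1 5.7 5.6]
shift now [ 0.3 -1.4  0.5] turn [-0.0001 -0.0009 -0.    ] | shift after turn [ 0.3 -1.4  0.5]
```

Emit:
apply_moves(
  targets="-1 0 0 0 0 0;-1 0 0 0 0 0;0 0 0 0 0 0;0 0 0 0 0 0;0 0 0 0 0 0;0 0 0 0 0 0;0 0 0 0 0 0;0 0 0 0 0 0;0 0 0 0 0 0;0 0 0 0 0 0",
)

```text
clock: 55.92
eef_pos: [0.5704, 0.0567, 0.026]
tcp_rot: [-0.001, 0.693, 0.721, 0.001]
contact_force: [-1.3, 8.1, 4.0]
width: 0.0499
grip_force: 33.5
```

Emit:
apply_moves(
  targets="0 0 0 0 0 0;0 0 0 0 0 0;0 0 0 0 0 0;0 0 -10 0 0 0;0 0 -20 0 0 0;0 0 -20 0 0 0;0 0 -20 0 0 0;0 0 -20 0 0 0;0 0 0 0 0 0;0 0 0 0 0 0",
  fingers=0.75,
)

```text
clock: 56.75
eef_pos: [0.5711, 0.0531, 0.1171]
tcp_rot: [0.001, 0.694, 0.72, 0.0]
contact_force: [0.3, 0.2, 0.3]
width: 0.0638
grip_force: 0.0
```

Run:
```python
from h import *
im,K,T=snap("wrist"); cv2.imwrite("pics/s5.png",im)
for b in blanks(im,K,T,.057): print(b)
hsv=cv2.cvtColor(im,cv2.COLOR_BGR2HSV)
# vertical profile through centre column
col=hsv[:,313]; prev=None
for v in range(0,400):
    k=("blue" if 100<col[v,0]<125 and col[v,1]>120 else "wood" if 8<=col[v,0]<=26 and col[v,1]>50 else "grey")
    if k!=prev: print(v,k,end="; "); prev=k
print(); m=cv2.inRange(hsv,(8,50,60),(26,190,255)); 
for v in (200,210,220,240,300): 
    x=np.nonzero(m[v,240:390])[0]; print(v,(x.min()+240,x.max()+240) if len(x) else None)
ve=proj(K,T,[[.567,.0922,.057],[.567,.0922,.022],[.57,.0222,.068]]); print(np.round(ve))
togo((.5690,.057,.0255),np.radians(92.2))
```

```text
([571.3, 61.7], 80.9, 50.6, 92.04, (261, 167, 100, 150))
0 grey; 6 blue; 67 grey; 141 blue; 168 grey; 170 wood; 317 grey; 
200 (np.int64(261), np.int64(389))
210 (np.int64(262), np.int64(389))
220 (np.int64(262), np.int64(389))
240 (np.int64(263), np.int64(389))
300 (np.int64(264), np.int64(389))
[[305. 187.]
 [306. 177.]
 [306. 324.]]
t 56.8 eef [0.5702 0.053  0.1159] yaw 92.12 width 0.0637 F [-0.2  0.1 -0.4]
shift now [ 4.2 -1.  90.4] turn [-0.0009  0.0012 -0.0014] | shift after turn [ 4.1 -1.  90.4]
```

Run:
```python
from h import *
im=cv2.imread("pics/s5.png"); g=cv2.cvtColor(im,cv2.COLOR_BGR2HSV)
for c in (280,305,340): print(c,[(v,int(g[v,c,2]),int(g[v,c,1])) for v in range(160,206,2)])
m=cv2.inRange(g,(8,50,60),(26,190,255))
for v in (170,174,178,182,186,190,196,210):
    x=np.nonzero(m[v,240:386])[0]; print(v,x.min()+240,x.max()+240,end=" | ")
c=arm.camera("wrist"); Tt=np.array(c["T_tool_cam"]); K=np.array(c["intrinsics"])
A=q2R(arm.get_obs()["tcp_rot"]); T=np.eye(4);T[:3,:3]=A;T[:3,3]=[.5708,.0530,.1168];T=T@Tt
for zz in (.057,.05,.043,.036,.029,.022): print("\n",zz,[round(float(ray(K,T,[(313,v)],zz)[0,1]),4) for v in (167,170,176,180,184,187,190,317)],end="")
```

```text
280 [(160, 141, 20), (162, 140, 18), (164, 142, 20), (166, 142, 20), (168, 142, 18), (170, 138, 17), (172, 126, 49), (174, 169, 106), (176, 195, 102), (178, 196, 100), (180, 194, 103), (182, 150, 107), (184, 108, 127), (186, 115, 129), (188, 105, 121), (190, 165, 110), (192, 194, 104), (194, 196, 104), (196, 196, 104), (198, 196, 104), (200, 197, 104), (202, 195, 103), (204, 196, 104)]
305 [(160, 123, 149), (162, 123, 151), (164, 123, 149), (166, 123, 147), (168, 117, 139), (170, 112, 57), (172, 177, 108), (174, 196, 101), (176, 196, 101), (178, 196, 101), (180, 194, 101), (182, 151, 108), (184, 103, 129), (186, 115, 126), (188, 115, 124), (190, 171, 110), (192, 194, 105), (194, 196, 105), (196, 197, 105), (198, 196, 104), (200, 197, 105), (202, 197, 105), (204, 196, 105)]
340 [(160, 139, 18), (162, 140, 20), (164, 140, 18), (166, 124, 6), (168, 149, 103), (170, 189, 105), (172, 196, 101), (174, 196, 103), (176, 197, 104), (178, 196, 103), (180, 192, 104), (182, 142, 108), (184, 92, 127), (186, 88, 130), (188, 115, 124), (190, 177, 111), (192, 195, 106), (194, 196, 105), (196, 196, 105), (198, 196, 104), (200, 197, 106), (202, 196, 107), (204, 196, 107)]
170 305 348 | 174 262 348 | 178 261 348 | 182 261 349 | 186 262 357 | 190 261 360 | 196 261 360 | 210 262 359 | 
 0.057 [0.102, 0.1005, 0.0976, 0.0956, 0.0936, 0.0921, 0.0906, 0.0207]
 0.05 [0.1012, 0.0996, 0.0966, 0.0946, 0.0925, 0.091, 0.0894, 0.017]
 0.043 [0.1003, 0.0988, 0.0956, 0.0935, 0.0914, 0.0898, 0.0882, 0.0134]
 0.036 [0.0995, 0.0979, 0.0946, 0.0925, 0.0903, 0.0886, 0.087, 0.0097]
 0.029 [0.0987, 0.097, 0.0937, 0.0914, 0.0891, 0.0874, 0.0857, 0.0061]
 0.022 [0.0978, 0.0961, 0.0927, 0.0904, 0.088, 0.0863, 0.0845, 0.0024]
```

Run:
```python
import cv2
im=cv2.imread("pics/s5.png"); cv2.imwrite("pics/c5.png",cv2.resize(im[140:400,220:420],None,fx=2.3,fy=2.3,interpolation=cv2.INTER_CUBIC)[:600])
```

```text
(no output)
```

View pics/c5.png

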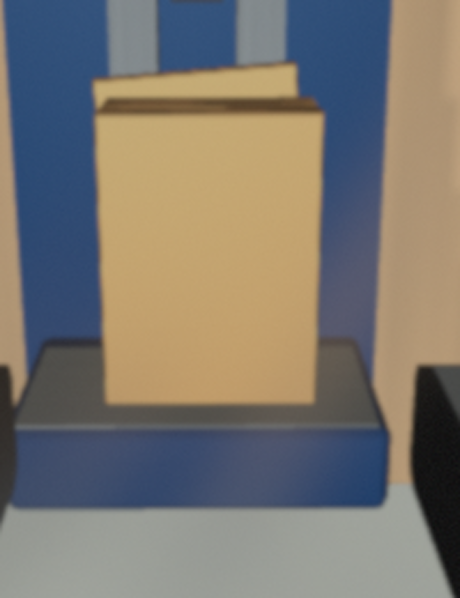

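The crop shows the four upper blanks dragged up to the jaw. The bottom one was not gripped: it sticks out about 5 mm at (95–298, 65–100) and is slightly skewed. I'll push it home with shut fingers from behind, then squeeze again lower down.

Emit:
apply_moves(
  targets="21 -0.5 0 0 0 0;21 -0.5 0 0 0 0;21 0 0 0 0 0;0 0 0 0 0 0;0 0 0 0 0 0;0 0 10 0 0 0;0 0 10 0 0 0;0 0 10 0 0 0;0 0 0 0 0 0;0 0 0 0 0 0",
  fingers=0,
)

```text
clock: 57.68
eef_pos: [0.566, 0.1158, 0.0842]
tcp_rot: [-0.001, 0.694, 0.72, -0.002]
contact_force: [0.3, -0.2, 0.2]
width: -0.0005
grip_force: 0.0
```

Run:
```python
from h import *
togo((.567,.116,.0245),np.radians(92.2))
im,K,T=snap("wrist","s6.png"); hsv=cv2.cvtColor(im,cv2.COLOR_BGR2HSV)
print("fixed pts px: pad face top edge if jaw .048",np.round(proj(K,T,[[.566,.136,.064],[.567,.098,.029],[.567,.127,.03]])))
for c in (250,275,375,385):
    col=hsv[:,c]; prev=None; print(c,end=": ")
    for v in range(0,400):
        k=("blue" if 100<col[v,0]<125 and col[v,1]>120 else "wood" if 8<=col[v,0]<=26 and col[v,1]>50 else "grey")
        if k!=prev: print(v,k,end="; "); prev=k
    print()
```

```text
t 57.68 eef [0.566  0.1158 0.0842] yaw 92.12 width -0.0005 F [ 0.3 -0.2  0.2]
shift now [ 0.2  1.2 59.7] turn [-0.0037  0.0007 -0.0014] | shift after turn [ 0.1  1.  59.7]
fixed pts px: pad face top edge if jaw .048 [[312. 248.]
 [311. 296.]
 [313. 244.]]
250: 0 blue; 213 grey; 214 wood; 227 grey; 255 blue; 315 grey; 
275: 0 grey; 155 blue; 214 grey; 298 wood; 311 grey; 
375: 0 blue; 213 grey; 214 wood; 226 grey; 308 blue; 360 grey; 
385: 0 blue; 212 grey; 295 blue; 296 grey; 299 blue; 362 grey;
```

Emit:
apply_moves(
  targets="0 1 15 0 0 0;0 0 15 0 0 0;0 0 13 0 0 0;0 0 9 0 0 0;0 0 5 0 0 0;0 0 1.5 0 0 0;0 0 0 0 0 0;0 0 0 0 0 0;0 0 0 0 0 0;0 0 0 0 0 0",
)

```text
clock: 58.57
eef_pos: [0.5683, 0.117, 0.0278]
tcp_rot: [0.0, 0.694, 0.72, 0.0]
contact_force: [-0.4, 0.1, 0.3]
width: 0.0001
grip_force: 0.0
```

Emit:
apply_moves(
  targets="-2 0 0 0 0 0;-2 0 0 0 0 0;-2 0 0 0 0 0;-1 0 0 0 0 0;-1 0 0 0 0 0;-1 0 0 0 0 0;-1 0 0 0 0 0;0 0 0 0 0 0;0 0 0 0 0 0;0 0 0 0 0 0",
)

```text
clock: 59.4
eef_pos: [0.5682, 0.1069, 0.0272]
tcp_rot: [-0.0, 0.694, 0.72, -0.0]
contact_force: [0.9, -0.1, -0.5]
width: 0.0002
grip_force: 0.0
```

Emit:
apply_moves(
  targets="0 0 1 0 0 0;0 0 1 0 0 0;-1 0 0 0 0 0;-1 0 0 0 0 0;-1 0 0 0 0 0;-1 0 0 0 0 0;0 0 0 0 0 0;0 0 0 0 0 0;0 0 0 0 0 0;0 0 0 0 0 0",
)

```text
clock: 60.23
eef_pos: [0.5684, 0.1029, 0.0252]
tcp_rot: [-0.0, 0.694, 0.72, -0.0]
contact_force: [-0.2, 2.2, 1.6]
width: -0.0003
grip_force: 0.7
```

Emit:
apply_moves(
  targets="-0.5 0 0 0 0 0;-0.5 0 0 0 0 0;-0.5 0 0 0 0 0;0 0 0 0 0 0;0 0 0 0 0 0;0 0 0 0 0 0;0 0 0 0 0 0;0 0 0 0 0 0;0 0 0 0 0 0;0 0 0 0 0 0",
)

```text
clock: 61.07
eef_pos: [0.5688, 0.1023, 0.0254]
tcp_rot: [-0.0, 0.693, 0.721, 0.0]
contact_force: [1.8, 3.9, -0.4]
width: 0.0001
grip_force: 2.4
```

Emit:
apply_moves(
  targets="-1 0 0 0 0 0;-1 0 0 0 0 0;0 0 0 0 0 0;0 0 0 0 0 0;0 0 0 0 0 0;0 0 0 0 0 0;0 0 0 0 0 0;0 0 0 0 0 0;0 0 0 0 0 0;0 0 0 0 0 0",
)

```text
clock: 61.9
eef_pos: [0.5696, 0.1019, 0.0258]
tcp_rot: [-0.001, 0.693, 0.721, 0.002]
contact_force: [2.4, 7.3, 1.0]
width: -0.0005
grip_force: 3.4
```

Emit:
apply_moves(
  targets="6 0 0 0 0 0;6 0 0 0 0 0;0 0 -25 0 0 0;0 0 -25 0 0 0;0 0 -25 0 0 0;-5 0 -20 0 0 0;-10 0 0 0 0 0;0 0 0 0 0 0;0 0 0 0 0 0;0 0 0 0 0 0",
)

```text
clock: 62.73
eef_pos: [0.5674, 0.0956, 0.1187]
tcp_rot: [-0.001, 0.694, 0.72, -0.002]
contact_force: [0.5, -0.1, 0.1]
width: -0.0002
grip_force: 0.0
```

```bash
cat >> h.py <<'E'
def stack():
    snap("wrist"); im,K,T=snap("wrist","sl.png"); g=cv2.cvtColor(im,cv2.COLOR_BGR2HSV)
    m=cv2.inRange(g,(8,50,60),(26,190,255)); top=proj(K,T,[[.568,.057,.057]])[0]; print("top px",np.round(top))
    for n,y in (("+y",.0922),("-y",.0222)): print(n,"edge px z.057,.05,.029,.022",np.round(proj(K,T,[[.568,y,z] for z in (.057,.05,.029,.022)])[:,1],1))
    for n,x in (("L",.5688-.025),("R",.5688+.025)): print(n,"at +y edge px z.057,.029",np.round(proj(K,T,[[x-.0013,.0922,z] for z in (.057,.029)])[:,0],1))
    c0=int(top[0])
    for c in (c0-35,c0,c0+30):
        col=g[:,c,2].astype(int); v0=int(proj(K,T,[[.568,.0922,.057]])[0,1]); print("col",c,[(v,int(col[v]),int(g[v,c,1])) for v in range(v0-26,v0+8,2)])
    for v in range(v0-24,v0+40,4):
        x=np.nonzero(m[v,c0-75:c0+75])[0]; print((v,int(x.min())+c0-75,int(x.max())+c0-75,len(x)) if len(x) else (v,None),end=" ")
    print(); [print(b) for b in blanks(im,K,T,.057)]
E
python3 - <<'E'
from h import *
stack(); togo((.569,.0575,.017),np.radians(92.2))
E
```

```text
top px [309. 326.]
+y edge px z.057,.05,.029,.022 [266.8 262.3 250.3 246.7]
-y edge px z.057,.05,.029,.022 [379.9 372.7 353.1 347.2]
L at +y edge px z.057,.029 [263.5 269. ]
R at +y edge px z.057,.029 [357.5 352.7]
col 274 [(240, 136, 66), (242, 136, 66), (244, 136, 64), (246, 134, 67), (248, 130, 67), (250, 93, 19), (252, 100, 115), (254, 113, 120), (256, 122, 117), (258, 106, 120), (260, 113, 115), (262, 96, 120), (264, 85, 114), (266, 101, 111), (268, 167, 110), (270, 204, 111), (272, 206, 110)]
col 309 [(240, 123, 153), (242, 124, 152), (244, 121, 152), (246, 121, 143), (248, 91, 45), (250, 121, 112), (252, 157, 114), (254, 110, 114), (256, 114, 112), (258, 99, 111), (260, 112, 107), (262, 95, 107), (264, 92, 105), (266, 106, 113), (268, 165, 111), (270, 202, 110), (272, 205, 111)]
col 339 [(240, 150, 17), (242, 151, 19), (244, 149, 15), (246, 121, 4), (248, 107, 98), (250, 167, 111), (252, 177, 109), (254, 110, 114), (256, 112, 114), (258, 102, 113), (260, 114, 112), (262, 97, 110), (264, 95, 110), (266, 108, 118), (268, 163, 111), (270, 203, 112), (272, 205, 113)]
(242, None) (246, None) (250, 281, 351, 69) (254, 269, 356, 88) (258, 270, 358, 89) (262, 270, 359, 90) (266, 270, 361, 92) (270, 269, 362, 94) (274, 270, 362, 93) (278, 270, 362, 93) (282, 270, 361, 92) (286, 234, 361, 93) (290, 234, 361, 93) (294, 234, 361, 59) (298, 234, 361, 58) (302, 234, 361, 59) 
([571.1, 69.7], 49.8, 45.0, 2.24, (269, 267, 94, 76))
t 62.83 eef [0.5677 0.0964 0.1189] yaw 92.2 width 0.0002 F [ 0.6  0.4 -0.3]
shift now [-38.9   0.2 101.9] turn [-0.0036  0.0003 -0.    ] | shift after turn [-38.9  -0.2 101.9]
```

Emit:
apply_moves(
  targets="-13 0 0 0 0 0;-13 0 0 0 0 0;-13 0 0 0 0 0;0 0 15 0 0 0;0 0 20 0 0 0;0 0 20 0 0 0;0 0 20 0 0 0;0 0 14 0 0 0;0 0 0 0 0 0;0 0 0 0 0 0",
  fingers=0.75,
)

```text
clock: 63.67
eef_pos: [0.5698, 0.0565, 0.0307]
tcp_rot: [-0.001, 0.694, 0.72, -0.001]
contact_force: [0.4, 0.1, 0.9]
width: 0.0641
grip_force: 0.0
```

Emit:
apply_moves(
  targets="0 0 5 0 0 0;0 0 5 0 0 0;0 0 3 0 0 0;0 0 2 0 0 0;0 0 0 0 0 0;0 0 0 0 0 0;0 0 0 0 0 0;0 0 0 0 0 0;0 0 0 0 0 0;0 0 0 0 0 0",
)

```text
clock: 64.5
eef_pos: [0.5702, 0.0574, 0.0163]
tcp_rot: [-0.0, 0.694, 0.72, -0.0]
contact_force: [-0.6, -0.6, -0.3]
width: 0.064
grip_force: 0.0
```

Run:
```python
from h import *
togo((.569,.0575,.017),np.radians(92.2))
```

```text
t 64.5 eef [0.5702 0.0574 0.0163] yaw 92.17 width 0.064 F [-0.6 -0.6 -0.3]
shift now [ 0.1 -1.2 -0.7] turn [-0.0008  0.0001 -0.0005] | shift after turn [ 0.1 -1.2 -0.7]
```

Emit:
apply_moves(
  targets="0 0 0 0 0 0;0 0 0 0 0 0;0 0 0 0 0 0;0 0 0 0 0 0;0 0 0 0 0 0;0 0 0 0 0 0;0 0 0 0 0 0;-1 0 0 0 0 0;-1 0 0 0 0 0;0 0 0 0 0 0",
  fingers=0,
  force=40,
)

```text
clock: 65.33
eef_pos: [0.5704, 0.0571, 0.0165]
tcp_rot: [-0.001, 0.693, 0.721, 0.001]
contact_force: [-1.5, 4.2, 4.6]
width: 0.0497
grip_force: 41.5
```

Emit:
apply_moves(
  targets="0 0 0 0 0 0;0 0 0 0 0 0;0 0 0 0 0 0;0 0 -15 0 0 0;0 0 -20 0 0 0;0 0 -20 0 0 0;0 0 -20 0 0 0;12 0 -20 0 0 0;12 0 -8 0 0 0;12 0 0 0 0 0",
  fingers=0.75,
)

```text
clock: 66.17
eef_pos: [0.5703, 0.0921, 0.1209]
tcp_rot: [0.001, 0.694, 0.72, 0.001]
contact_force: [0.6, 0.6, -1.0]
width: 0.064
grip_force: 0.0
```

Run:
```python
from h import *
snap("wrist");stack(); togo((.569,.0575,.017),np.radians(92.2))
```

```text
top px [308. 324.]
+y edge px z.057,.05,.029,.022 [264.3 259.8 248.  244.5]
-y edge px z.057,.05,.029,.022 [377.9 370.7 351.3 345.5]
L at +y edge px z.057,.029 [262.1 267.7]
R at +y edge px z.057,.029 [356.4 351.5]
col 272 [(238, 128, 102), (240, 127, 100), (242, 126, 101), (244, 126, 103), (246, 120, 106), (248, 83, 22), (250, 103, 109), (252, 115, 111), (254, 135, 108), (256, 103, 109), (258, 120, 115), (260, 98, 120), (262, 101, 119), (264, 99, 118), (266, 154, 113), (268, 197, 113), (270, 204, 110)]
col 307 [(238, 120, 151), (240, 120, 151), (242, 120, 149), (244, 119, 148), (246, 96, 82), (248, 103, 99), (250, 149, 110), (252, 110, 114), (254, 127, 114), (256, 107, 114), (258, 122, 113), (260, 105, 114), (262, 101, 111), (264, 95, 110), (266, 150, 110), (268, 195, 112), (270, 202, 111)]
col 337 [(238, 148, 19), (240, 147, 17), (242, 148, 17), (244, 139, 13), (246, 104, 49), (248, 136, 111), (250, 178, 112), (252, 123, 112), (254, 115, 113), (256, 99, 113), (258, 114, 114), (260, 98, 109), (262, 95, 113), (264, 100, 115), (266, 149, 113), (268, 193, 111), (270, 202, 110)]
(240, None) (244, None) (248, 275, 353, 77) (252, 271, 354, 84) (256, 271, 356, 86) (260, 270, 358, 89) (264, 269, 359, 91) (268, 267, 360, 94) (272, 268, 360, 93) (276, 232, 360, 94) (280, 232, 360, 94) (284, 232, 360, 94) (288, 232, 359, 93) (292, 232, 359, 94) (296, 232, 359, 94) (300, 232, 359, 94) 
([571.3, 56.4], 70.9, 50.6, 92.44, (267, 265, 94, 116))
t 66.32 eef [0.5677 0.0927 0.118 ] yaw 92.35 width 0.0641 F [-0.1 -0.  -0.8]
shift now [-3.52e+01  1.00e-01  1.01e+02] turn [-0.003   0.0002  0.0026] | shift after turn [-3.52e+01 -1.00e-01  1.01e+02]
```

The bottom blank is now nearly square and flush. I'll bring the jaw up from behind, off-centre by 32 mm, until the plate just squares the stack. Then I'll squeeze again and lock.

Emit:
apply_moves(
  targets="30 -8 0 0 0 0;30 -8 0 0 0 0;30 -8 0 0 0 0;30 -8 0 0 0 0;0 0 0 0 0 0;0 0 20 0 0 0;0 0 20 0 0 0;0 0 0 0 0 0;0 0 0 0 0 0;0 0 0 0 0 0",
  fingers=0,
)

```text
clock: 67.15
eef_pos: [0.5325, 0.2097, 0.0791]
tcp_rot: [-0.0, 0.694, 0.72, -0.001]
contact_force: [0.3, -0.9, 0.0]
width: -0.0001
grip_force: 0.0
```

Run:
```python
from h import *
togo((.531,.212,.037),np.radians(92.2))
im,K,T=snap("wrist","s7.png"); g=cv2.cvtColor(im,cv2.COLOR_BGR2HSV)
print("pred px jaw rear top edge (j=.048), at x mid-40, z .066; finger front spot z.037", np.round(proj(K,T,[[.530,.180,.066],[.531,.201,.037]])))
for c in (270,300,312,330): 
    col=g[:,c]; prev=None; print(c,end=": ")
    for v in range(150,440):
        k=("blue" if 100<col[v,0]<125 and col[v,1]>120 and col[v,2]>60 else "wood" if 8<=col[v,0]<=26 and col[v,1]>50 else "grey" if col[v,2]>60 else "dark")
        if k!=prev: print(v,k,end="; "); prev=k
    print()
m=cv2.inRange(g,(0,150,60),(6,255,255)); n,l,s,_=cv2.connectedComponentsWithStats(m); print([list(map(int,q)) for q in s if 100<q[4]<100000])
```

```text
t 67.15 eef [0.5325 0.2097 0.0791] yaw 92.15 width -0.0001 F [ 0.3 -0.9  0. ]
shift now [ 2.4 -1.3 42.1] turn [-0.0015  0.0003 -0.0009] | shift after turn [ 2.4 -1.4 42.1]
pred px jaw rear top edge (j=.048), at x mid-40, z .066; finger front spot z.037 [[302. 362.]
 [307. 290.]]
270: 150 grey; 154 wood; 168 grey; 169 wood; 170 grey; 171 wood; 361 dark; 362 wood; 364 dark; 
300: 150 grey; 154 wood; 165 grey; 167 blue; 290 grey; 344 dark; 
312: 150 grey; 154 wood; 156 grey; 159 blue; 291 grey; 292 dark; 340 grey; 343 dark; 344 grey; 346 dark; 349 grey; 350 dark; 352 grey; 353 dark; 355 grey; 356 dark; 402 grey; 403 blue; 417 grey; 
330: 150 grey; 155 dark; 158 blue; 178 grey; 341 dark; 
[[378, 259, 19, 30, 323]]
```

Emit:
apply_moves(
  targets="2.4 -1 12 0 0 0;0 0 15 0 0 0;0 0 10 0 0 0;0 0 4 0 0 0;0 0 0 0 0 0;0 0 0 0 0 0;-5 0 0 0 0 0;-5 0 0 0 0 0;-5 0 0 0 0 0;-5 0 0 0 0 0",
)

```text
clock: 68.03
eef_pos: [0.5323, 0.1915, 0.0385]
tcp_rot: [0.0, 0.694, 0.72, -0.0]
contact_force: [0.3, -0.0, -0.2]
width: 0.0002
grip_force: 0.0
```

Emit:
apply_moves(
  targets="-4 0 0 0 0 0;-4 0 0 0 0 0;-4 0 0 0 0 0;-4 0 0 0 0 0;-4 0 0 0 0 0;-4 0 0 0 0 0;-4 0 0 0 0 0;0 0 0 0 0 0;0 0 0 0 0 0;0 0 0 0 0 0",
)

```text
clock: 68.87
eef_pos: [0.5331, 0.1658, 0.0384]
tcp_rot: [-0.001, 0.693, 0.721, 0.001]
contact_force: [-0.1, 4.4, -1.1]
width: 0.0001
grip_force: 2.4
```

Run:
```python
from h import *
togo((.534,.147,.037),np.radians(92.2))
```

```text
t 68.87 eef [0.5331 0.1658 0.0384] yaw 92.22 width 0.0001 F [-0.1  4.4 -1.1]
shift now [-18.8   0.2   1.4] turn [-0.0003 -0.0017  0.0004] | shift after turn [-18.8   0.2   1.4]
```

Emit:
apply_moves(
  targets="-2 0 0 0 0 0;-2 0 0 0 0 0;-2 0 0 0 0 0;-2 0 0 0 0 0;-2 0 0 0 0 0;-2 0 0 0 0 0;-2 0 0 0 0 0;0 0 0 0 0 0;0 0 0 0 0 0;0 0 0 0 0 0",
)

```text
clock: 69.7
eef_pos: [0.5337, 0.15, 0.0383]
tcp_rot: [-0.0, 0.694, 0.72, -0.001]
contact_force: [-0.4, 1.5, 1.3]
width: -0.0001
grip_force: 1.3
```

Emit:
apply_moves(
  targets="-1 0 0 0 0 0;-1 0 0 0 0 0;-1 0 0 0 0 0;0 0 0 0 0 0;0 0 0 0 0 0;0 0 0 0 0 0;0 0 0 0 0 0;0 0 0 0 0 0;0 0 0 0 0 0;0 0 0 0 0 0",
)

```text
clock: 70.53
eef_pos: [0.5338, 0.1484, 0.0384]
tcp_rot: [-0.001, 0.693, 0.721, 0.0]
contact_force: [-0.2, 4.2, 1.3]
width: 0.0001
grip_force: 2.5
```

Emit:
apply_moves(
  targets="-1 0 0 0 0 0;-0.5 0 0 0 0 0;0 0 0 0 0 0;0 0 0 0 0 0;0 0 0 0 0 0;0 0 0 0 0 0;0 0 0 0 0 0;0 0 0 0 0 0;0 0 0 0 0 0;0 0 0 0 0 0",
)

```text
clock: 71.37
eef_pos: [0.5338, 0.147, 0.0384]
tcp_rot: [-0.001, 0.693, 0.721, 0.0]
contact_force: [0.4, 5.8, 0.5]
width: -0.0002
grip_force: 2.6
```

Run:
```python
from h import *
togo((.534,.147,.037),np.radians(92.2)); togo((.570,.0575,.12),np.radians(92.2))
```

```text
t 71.37 eef [0.5338 0.147  0.0384] yaw 92.21 width -0.0002 F [0.4 5.8 0.5]
shift now [0.  0.2 1.4] turn [-0.0004 -0.0013  0.0002] | shift after turn [0.  0.2 1.4]
t 71.37 eef [0.5338 0.147  0.0384] yaw 92.21 width -0.0002 F [0.4 5.8 0.5]
shift now [-90.7  32.7 -81.7] turn [-0.0004 -0.0013  0.0002] | shift after turn [-90.8  32.7 -81.6]
```

Emit:
apply_moves(
  targets="10 0 0 0 0 0;0 0 -20 0 0 0;0 0 -20 0 0 0;0 0 -20 0 0 0;0 0 -20 0 0 0;-33 11 -2 0 0 0;-34 11 0 0 0 0;-34 11 0 0 0 0;0 0 0 0 0 0;0 0 0 0 0 0",
  fingers=0,
)

```text
clock: 72.2
eef_pos: [0.5703, 0.0517, 0.1193]
tcp_rot: [0.0, 0.696, 0.718, -0.002]
contact_force: [-1.4, 0.4, -0.8]
width: 0.0001
grip_force: 0.0
```

Emit:
apply_moves(
  targets="0 0 0 0 0 0;0 0 0 0 0 0;0 0 0 0 0 0;0 0 0 0 0 0;0 0 0 0 0 0;0 0 0 0 0 0;0 0 0 0 0 0;0 0 0 0 0 0;0 0 0 0 0 0;0 0 0 0 0 0",
  fingers=0.75,
)

```text
clock: 73.03
eef_pos: [0.5702, 0.0562, 0.1202]
tcp_rot: [-0.0, 0.694, 0.72, -0.0]
contact_force: [1.1, 0.7, 0.1]
width: 0.0639
grip_force: 0.0
```

Run:
```python
from h import *
stack(); togo((.570,.0575,.0175),np.radians(92.2))
```

```text
top px [306. 258.]
+y edge px z.057,.05,.029,.022 [192.1 189.8 183.4 181.6]
-y edge px z.057,.05,.029,.022 [316.8 311.  295.6 291. ]
L at +y edge px z.057,.029 [258.4 264.5]
R at +y edge px z.057,.029 [356.9 351.8]
col 271 [(166, 142, 18), (168, 144, 19), (170, 143, 18), (172, 143, 18), (174, 143, 18), (176, 143, 18), (178, 142, 18), (180, 133, 23), (182, 137, 32), (184, 129, 24), (186, 98, 75), (188, 99, 126), (190, 92, 125), (192, 92, 130), (194, 129, 115), (196, 187, 105), (198, 200, 103)]
col 306 [(166, 142, 20), (168, 142, 20), (170, 142, 20), (172, 142, 20), (174, 142, 20), (176, 142, 20), (178, 142, 20), (180, 127, 46), (182, 116, 117), (184, 111, 67), (186, 144, 115), (188, 108, 123), (190, 92, 127), (192, 90, 130), (194, 125, 118), (196, 187, 108), (198, 200, 103)]
col 336 [(166, 141, 18), (168, 141, 18), (170, 140, 18), (172, 141, 18), (174, 141, 18), (176, 141, 18), (178, 140, 18), (180, 131, 16), (182, 120, 26), (184, 159, 109), (186, 171, 107), (188, 109, 119), (190, 95, 129), (192, 96, 133), (194, 123, 116), (196, 186, 108), (198, 200, 105)]
(168, None) (172, None) (176, None) (180, None) (184, 304, 353, 50) (188, 268, 356, 89) (192, 267, 359, 93) (196, 264, 361, 98) (200, 264, 361, 98) (204, 264, 361, 98) (208, 264, 360, 97) (212, 265, 360, 96) (216, 265, 360, 96) (220, 265, 360, 96) (224, 265, 360, 96) (228, 265, 360, 96) 
([571.4, 56.2], 70.3, 50.7, 92.17, (264, 194, 98, 126))
t 73.13 eef [0.5702 0.0562 0.1202] yaw 92.16 width 0.064 F [-0.3  0.3  0.1]
shift now [ 1.300e+00 -1.000e-01  1.027e+02] turn [-0.001   0.0001 -0.0006] | shift after turn [  1.3  -0.2 102.7]
```

Emit:
apply_moves(
  targets="1.3 0 20 0 0 0;0 0 25 0 0 0;0 0 25 0 0 0;0 0 18 0 0 0;0 0 10 0 0 0;0 0 4 0 0 0;0 0 2 0 0 0;0 0 0 0 0 0;0 0 0 0 0 0;0 0 0 0 0 0",
)

```text
clock: 73.97
eef_pos: [0.571, 0.0577, 0.0173]
tcp_rot: [0.0, 0.694, 0.72, 0.0]
contact_force: [0.8, -0.2, 0.4]
width: 0.064
grip_force: 0.0
```

Emit:
apply_moves(
  targets="0 0 0 0 0 0;0 0 0 0 0 0;0 0 0 0 0 0;0 0 0 0 0 0;0 0 0 0 0 0;0 0 0 0 0 0;0 0 0 0 0 0;0 0 0 0 0 0;0 0 0 0 0 0;0 0 0 0 0 0",
  fingers=0,
  force=60,
)

```text
clock: 74.8
eef_pos: [0.5705, 0.0576, 0.0173]
tcp_rot: [0.0, 0.694, 0.72, -0.0]
contact_force: [-1.0, -0.2, 6.4]
width: 0.0495
grip_force: 62.3
```

Emit:
apply_moves(
  targets="0 0 0 0 0 0;0 0 0 0 0 0;0 0 0 0 0 0;0 0 -15 0 0 0;0 0 -20 0 0 0;0 0 -20 0 0 0;0 0 -20 0 0 0;0 0 -20 0 0 0;0 0 -5 0 0 0;0 0 0 0 0 0",
  fingers=0.75,
)

```text
clock: 75.63
eef_pos: [0.5714, 0.0578, 0.1176]
tcp_rot: [0.001, 0.694, 0.72, 0.001]
contact_force: [0.5, -0.2, -0.5]
width: 0.0641
grip_force: 0.0
```

Run:
```python
from h import *
snap("wrist");stack(); togo((.533,.165,.12),np.radians(92.2))
```

```text
top px [308. 263.]
+y edge px z.057,.05,.029,.022 [195.9 193.4 186.6 184.6]
-y edge px z.057,.05,.029,.022 [322.7 316.7 300.5 295.7]
L at +y edge px z.057,.029 [258.5 264.9]
R at +y edge px z.057,.029 [359.2 353.8]
col 272 [(169, 144, 18), (171, 144, 18), (173, 144, 18), (175, 143, 16), (177, 144, 18), (179, 145, 18), (181, 144, 18), (183, 140, 18), (185, 135, 21), (187, 129, 16), (189, 96, 74), (191, 104, 125), (193, 119, 126), (195, 108, 127), (197, 107, 129), (199, 161, 109), (201, 199, 105)]
col 307 [(169, 143, 20), (171, 144, 19), (173, 143, 18), (175, 143, 20), (177, 144, 21), (179, 143, 20), (181, 144, 19), (183, 138, 26), (185, 116, 90), (187, 99, 39), (189, 131, 111), (191, 112, 121), (193, 120, 128), (195, 116, 130), (197, 107, 126), (199, 161, 109), (201, 200, 106)]
col 337 [(169, 142, 16), (171, 141, 18), (173, 142, 20), (175, 142, 20), (177, 142, 18), (179, 142, 18), (181, 142, 18), (183, 133, 17), (185, 103, 22), (187, 136, 107), (189, 176, 109), (191, 127, 120), (193, 114, 125), (195, 107, 129), (197, 111, 126), (199, 164, 110), (201, 199, 106)]
(171, None) (175, None) (179, None) (183, None) (187, 309, 355, 47) (191, 269, 358, 90) (195, 268, 361, 94) (199, 265, 363, 99) (203, 265, 363, 99) (207, 265, 363, 99) (211, 265, 363, 99) (215, 265, 363, 99) (219, 265, 363, 99) (223, 265, 363, 99) (227, 265, 362, 98) (231, 266, 362, 97) 
([571.4, 59.1], 76.3, 50.6, 92.2, (265, 186, 99, 140))
t 75.78 eef [0.5692 0.0572 0.1148] yaw 92.17 width 0.064 F [-1.3 -0.3 -0.7]
shift now [109.1 -32.1  -5.1] turn [-0.0033  0.0004 -0.0006] | shift after turn [109.1 -32.   -5.2]
```

Run:
```python
from h import *
im,K,T=snap("wrist","s8.png"); g=cv2.cvtColor(im,cv2.COLOR_BGR2HSV)
togo((.533,.165,.12),np.radians(92.2))
for c in (240,272,307,337,375):
    print(c,[(v,*map(int,g[v,c])) for v in range(150,205,3)])
for z in (.066,.029,.022): print(z,[(v,round(float(ray(K,T,[(307,v)],z)[0,1]),4)) for v in (160,170,175,180,184,188,192)])
```

```text
t 75.83 eef [0.5691 0.0573 0.1147] yaw 92.17 width 0.0641 F [ 0.3 -0.1 -0.6]
shift now [109.  -32.   -5.2] turn [-0.0036  0.0003 -0.0005] | shift after turn [109.  -32.   -5.3]
240 [(150, 107, 150, 114), (153, 107, 153, 125), (156, 107, 150, 126), (159, 107, 47, 87), (162, 45, 7, 75), (165, 50, 10, 77), (168, 97, 17, 134), (171, 99, 17, 146), (174, 96, 18, 145), (177, 99, 17, 146), (180, 98, 19, 146), (183, 103, 22, 138), (186, 107, 144, 119), (189, 107, 159, 122), (192, 107, 155, 123), (195, 107, 157, 122), (198, 107, 157, 122), (201, 107, 153, 122), (204, 107, 157, 120)]
272 [(150, 100, 23, 135), (153, 98, 20, 142), (156, 101, 20, 141), (159, 90, 8, 91), (162, 50, 10, 75), (165, 60, 7, 77), (168, 97, 17, 133), (171, 98, 19, 145), (174, 97, 16, 143), (177, 99, 18, 144), (180, 96, 18, 143), (183, 98, 20, 140), (186, 104, 32, 137), (189, 13, 83, 105), (192, 16, 123, 106), (195, 16, 125, 104), (198, 17, 118, 128), (201, 20, 104, 199), (204, 20, 104, 202)]
307 [(150, 107, 150, 122), (153, 107, 149, 128), (156, 107, 149, 127), (159, 107, 47, 86), (162, 45, 7, 74), (165, 45, 7, 77), (168,
[... 696 characters left out ...]
 123), (156, 108, 150, 122), (159, 105, 31, 81), (162, 40, 10, 75), (165, 50, 10, 77), (168, 100, 17, 136), (171, 101, 20, 142), (174, 102, 18, 142), (177, 99, 18, 142), (180, 102, 18, 142), (183, 104, 25, 135), (186, 108, 139, 119), (189, 108, 150, 119), (192, 108, 150, 119), (195, 108, 146, 119), (198, 108, 140, 118), (201, 108, 140, 118), (204, 108, 137, 119)]
0.066 [(160, 0.1106), (170, 0.106), (175, 0.1037), (180, 0.1014), (184, 0.0995), (188, 0.0976), (192, 0.0957)]
0.029 [(160, 0.1069), (170, 0.1014), (175, 0.0986), (180, 0.0958), (184, 0.0936), (188, 0.0913), (192, 0.0891)]
0.022 [(160, 0.1061), (170, 0.1005), (175, 0.0977), (180, 0.0948), (184, 0.0925), (188, 0.0902), (192, 0.0878)]
```

Emit:
apply_moves(
  targets="27 -8 0 0 0 0;27 -8 0 0 0 0;27 -8 0 0 0 0;28 -8 0 0 0 0;0 0 0 0 0 0;0 0 20 0 0 0;0 0 20 0 0 0;0 0 20 0 0 0;0 0 15 0 0 0;0 0 0 0 0 0",
  fingers=0,
)

```text
clock: 76.67
eef_pos: [0.5308, 0.1638, 0.0371]
tcp_rot: [-0.002, 0.693, 0.721, -0.004]
contact_force: [-1.0, -0.1, -0.1]
width: 0.0001
grip_force: 0.0
```

Emit:
apply_moves(
  targets="-4 0 0 0 0 0;-4 0 0 0 0 0;-4 0 0 0 0 0;-4 0 0 0 0 0;-2 0 0 0 0 0;0 0 0 0 0 0;0 0 0 0 0 0;0 0 0 0 0 0;0 0 0 0 0 0;0 0 0 0 0 0",
)

```text
clock: 77.5
eef_pos: [0.5346, 0.1474, 0.0412]
tcp_rot: [-0.0, 0.693, 0.72, -0.0]
contact_force: [0.2, 1.0, -0.4]
width: -0.0003
grip_force: 0.0
```

Run:
```python
from h import *
togo((.534,.1395,.037),np.radians(92.2))
```

```text
t 77.5 eef [0.5346 0.1474 0.0412] yaw 92.19 width -0.0003 F [ 0.2  1.  -0.4]
shift now [-7.8 -0.9  4.2] turn [-0.0011  0.0003 -0.0002] | shift after turn [-7.8 -0.9  4.2]
```

Emit:
apply_moves(
  targets="-1 0 0 0 0 0;-1 0 0 0 0 0;-1 0 0 0 0 0;-1 0 0 0 0 0;-1 0 0 0 0 0;-0.5 0 0 0 0 0;0 0 0 0 0 0;0 0 0 0 0 0;0 0 0 0 0 0;0 0 0 0 0 0",
)

```text
clock: 78.33
eef_pos: [0.5347, 0.143, 0.0412]
tcp_rot: [-0.001, 0.693, 0.721, 0.0]
contact_force: [0.0, 5.8, -2.7]
width: -0.0002
grip_force: 2.5
```

Emit:
apply_moves(
  targets="-1 0 0 0 0 0;0 0 0 0 0 0;0 0 0 0 0 0;0 0 0 0 0 0;0 0 0 0 0 0;0 0 0 0 0 0;0 0 0 0 0 0;0 0 0 0 0 0;0 0 0 0 0 0;0 0 0 0 0 0",
)

```text
clock: 79.17
eef_pos: [0.5348, 0.1421, 0.0412]
tcp_rot: [-0.001, 0.693, 0.721, 0.0]
contact_force: [0.6, 4.5, -1.3]
width: -0.0003
grip_force: 2.6
```

Emit:
apply_moves(
  targets="-1 0 0 0 0 0;-1 0 0 0 0 0;0 0 0 0 0 0;0 0 0 0 0 0;0 0 0 0 0 0;0 0 0 0 0 0;0 0 0 0 0 0;0 0 0 0 0 0;0 0 0 0 0 0;0 0 0 0 0 0",
)

```text
clock: 80.0
eef_pos: [0.535, 0.1389, 0.0412]
tcp_rot: [-0.0, 0.694, 0.72, -0.0]
contact_force: [-0.5, 4.8, -0.1]
width: -0.0001
grip_force: 2.0
```

Run:
```python
from h import *
import time
F=[]
for i in range(3):
    im,K,T=snap("wrist"); F.append(arm.get_obs()["contact_force"])
print(np.round(F,1).tolist()); togo((.534,.1395,.037),np.radians(92.2))
cv2.imwrite("pics/s9.png",im); g=cv2.cvtColor(im,cv2.COLOR_BGR2HSV)
print(np.round(proj(K,T,[[.567,.0922,.057],[.567,.0922,.029],[.567,.092,.066],[.567,.1,.066]])))
for c in (380,400,420): print(c,[(v,*map(int,g[v,c])) for v in range(300,480,6)])
```

```text
[[-0.5, 3.5, -1.8], [-0.7, 4.2, -0.3], [-0.4, 4.8, -2.0]]
t 80.15 eef [0.535  0.1389 0.0412] yaw 92.17 width 0.0001 F [-0.4  4.8 -2. ]
shift now [ 0.6 -0.9  4.2] turn [-0.001  -0.     -0.0005] | shift after turn [ 0.6 -0.9  4.2]
[[389. 448.]
 [378. 399.]
 [394. 468.]
 [396. 450.]]
380 [(300, 100, 18, 169), (306, 99, 20, 169), (312, 99, 20, 170), (318, 99, 19, 171), (324, 102, 26, 126), (330, 109, 126, 65), (336, 108, 134, 63), (342, 108, 150, 63), (348, 108, 149, 65), (354, 107, 165, 62), (360, 111, 103, 47), (366, 105, 16, 32), (372, 105, 16, 31), (378, 110, 25, 31), (384, 98, 31, 33), (390, 105, 30, 34), (396, 120, 15, 33), (402, 105, 16, 32), (408, 105, 15, 35), (414, 120, 15, 33), (420, 98, 32, 32), (426, 100, 24, 32), (432, 110, 23, 33), (438, 100, 21, 37), (444, 108, 23, 56), (450, 90, 20, 38), (456, 110, 24, 32), (462, 105, 31, 33), (468, 90, 9, 29), (474, 90, 10, 25)]
400 [(300, 103, 21, 144), (306, 100, 21, 148), (312, 103, 23, 153), (318, 105, 45, 91), (324, 107, 107, 67), (330, 107, 156, 62), (336, 107, 150, 63), (342, 107, 158, 63), (348, 107, 144, 62), (354, 105, 29, 35)
[... 311 characters left out ...]
31, 33), (456, 110, 25, 31), (462, 110, 24, 32), (468, 100, 27, 28), (474, 140, 29, 26)]
420 [(300, 100, 18, 173), (306, 103, 22, 163), (312, 105, 31, 167), (318, 102, 26, 169), (324, 107, 155, 64), (330, 107, 167, 61), (336, 107, 160, 62), (342, 106, 171, 61), (348, 107, 165, 62), (354, 105, 32, 32), (360, 108, 35, 36), (366, 102, 26, 49), (372, 110, 23, 33), (378, 98, 30, 34), (384, 105, 23, 45), (390, 108, 25, 51), (396, 108, 27, 48), (402, 113, 17, 59), (408, 102, 21, 60), (414, 110, 26, 59), (420, 102, 22, 59), (426, 105, 26, 60), (432, 105, 26, 60), (438, 105, 19, 55), (444, 100, 24, 32), (450, 105, 16, 32), (456, 120, 19, 27), (462, 105, 17, 30), (468, 90, 22, 23), (474, 120, 12, 22)]
```

Emit:
apply_moves(
  targets="8 0 0 0 0 0;0 0 -20 0 0 0;0 0 -20 0 0 0;0 0 -20 0 0 0;0 0 -18 0 0 0;-30 11 0 0 0 0;-30 11 0 0 0 0;-30 11 0 0 0 0;0 0 0 0 0 0;0 0 0 0 0 0",
  fingers=0.2,
)

```text
clock: 80.98
eef_pos: [0.5717, 0.0539, 0.1188]
tcp_rot: [0.0, 0.696, 0.718, -0.002]
contact_force: [0.3, 0.7, -0.1]
width: 0.0172
grip_force: 0.0
```

Emit:
apply_moves(
  targets="0 0 0 0 0 0;0 0 0 0 0 0;0 0 0 0 0 0;0 0 0 0 0 0;0 0 0 0 0 0;0 0 0 0 0 0;0 0 0 0 0 0;0 0 0 0 0 0;0 0 0 0 0 0;0 0 0 0 0 0",
  fingers=0.75,
)

```text
clock: 81.82
eef_pos: [0.5712, 0.0581, 0.1192]
tcp_rot: [-0.0, 0.694, 0.72, -0.0]
contact_force: [0.8, 0.7, 0.1]
width: 0.0637
grip_force: 0.0
```

Run:
```python
from h import *
im,K,T=snap("wrist","s10.png"); g=cv2.cvtColor(im,cv2.COLOR_BGR2HSV)
togo((.570,.0575,.0175),np.radians(92.2))
v0=int(proj(K,T,[[.568,.0922,.057]])[0,1]); print("pred top edge",v0,"rows z.066 y:",[(v,round(float(ray(K,T,[(307,v)],.066)[0,1]),4)) for v in range(v0-20,v0+8,4)])
for c in (240,272,307,337): print(c,[(v,*map(int,g[v,c])) for v in range(v0-30,v0+12,2)])
```

```text
t 81.87 eef [0.5711 0.0581 0.1192] yaw 92.17 width 0.0638 F [-0.7 -0.1 -0.2]
shift now [ -0.5  -1.1 101.7] turn [-0.001   0.0002 -0.0005] | shift after turn [ -0.5  -1.2 101.7]
pred top edge 195 rows z.066 y: [(175, 0.104), (179, 0.1021), (183, 0.1002), (187, 0.0982), (191, 0.0963), (195, 0.0944), (199, 0.0924)]
240 [(165, 107, 168, 85), (167, 107, 160, 94), (169, 107, 153, 120), (171, 108, 138, 116), (173, 106, 44, 86), (175, 45, 7, 75), (177, 50, 10, 75), (179, 60, 10, 75), (181, 60, 7, 75), (183, 90, 8, 98), (185, 102, 18, 140), (187, 100, 16, 145), (189, 98, 19, 145), (191, 99, 18, 144), (193, 102, 18, 145), (195, 99, 18, 144), (197, 100, 16, 144), (199, 102, 24, 138), (201, 108, 102, 120), (203, 108, 154, 121), (205, 107, 157, 120)]
272 [(165, 108, 147, 85), (167, 104, 35, 108), (169, 98, 20, 142), (171, 100, 17, 137), (173, 80, 8, 93), (175, 60, 7, 76), (177, 45, 13, 76), (179, 50, 10, 75), (181, 50, 10, 74), (183, 83, 10, 99), (185, 97, 17, 137), (187, 99, 18, 143), (189, 96, 18, 143), (191, 99, 18, 144), (193, 96, 18, 143), (195, 99, 18, 143), (197, 99, 18, 143), (199, 30, 12
[... 216 characters left out ...]
5), (179, 50, 10, 75), (181, 50, 10, 74), (183, 83, 11, 97), (185, 97, 17, 137), (187, 99, 18, 142), (189, 98, 20, 142), (191, 99, 18, 142), (193, 99, 18, 142), (195, 99, 18, 142), (197, 99, 18, 142), (199, 36, 9, 140), (201, 20, 92, 182), (203, 19, 107, 200), (205, 20, 106, 200)]
337 [(165, 108, 147, 85), (167, 102, 28, 118), (169, 99, 18, 143), (171, 96, 19, 135), (173, 80, 8, 92), (175, 40, 10, 75), (177, 45, 7, 75), (179, 60, 7, 74), (181, 50, 10, 75), (183, 83, 11, 97), (185, 94, 15, 135), (187, 97, 16, 140), (189, 96, 18, 141), (191, 98, 20, 142), (193, 99, 18, 141), (195, 97, 16, 140), (197, 99, 18, 141), (199, 30, 9, 139), (201, 19, 94, 182), (203, 19, 106, 200), (205, 19, 107, 201)]
```

Emit:
apply_moves(
  targets="-0.5 -1 20 0 0 0;0 0 25 0 0 0;0 0 25 0 0 0;0 0 17 0 0 0;0 0 10 0 0 0;0 0 4 0 0 0;0 0 2 0 0 0;0 0 0 0 0 0;0 0 0 0 0 0;0 0 0 0 0 0",
)

```text
clock: 82.7
eef_pos: [0.571, 0.0578, 0.0173]
tcp_rot: [0.0, 0.694, 0.72, 0.0]
contact_force: [0.5, -0.3, 0.4]
width: 0.0641
grip_force: 0.0
```

Emit:
apply_moves(
  targets="0 0 0 0 0 0;0 0 0 0 0 0;0 0 0 0 0 0;0 0 0 0 0 0;0 0 0 0 0 0;0 0 0 0 0 0;0 0 0 0 0 0;0 0 0 0 0 0;0 0 0 0 0 0;0 0 0 0 0 0",
  fingers=0,
  force=80,
)

```text
clock: 83.53
eef_pos: [0.5704, 0.0576, 0.0172]
tcp_rot: [0.0, 0.694, 0.72, -0.0]
contact_force: [-1.3, 0.0, 5.7]
width: 0.0493
grip_force: 83.6
```

Run:
```python
from h import *
o=arm.get_obs(); print(o["width"],o["grip_force"],np.round(o["eef_pos"],4),np.round(o["contact_force"],1))
```

```text
0.04925096580299259 83.56963763013482 [0.5704 0.0576 0.0172] [-1.3  0.   5.7]
```

Emit:
apply_moves(
  targets="0 0 0 0 0 0;0 0 0 0 0 0;0 0 0 0 0 0;0 0 -15 0 0 0;0 0 -20 0 0 0;0 0 -20 0 0 0;0 0 -20 0 0 0;0 0 -22 0 0 0;0 0 0 0 0 0;0 0 0 0 0 0",
  fingers=0.75,
)

```text
clock: 84.37
eef_pos: [0.5711, 0.0577, 0.1143]
tcp_rot: [0.001, 0.694, 0.72, 0.001]
contact_force: [0.7, 0.5, -0.7]
width: 0.0641
grip_force: 0.0
```

Run:
```python
from h import *
snap("wrist"); im,K,T=snap("wrist","s11.png"); g=cv2.cvtColor(im,cv2.COLOR_BGR2HSV)
m=cv2.inRange(g,(8,50,60),(26,190,255))
v1=int(proj(K,T,[[.569,.0222,.057]])[0,1])
for z in (.057,.05,.043,.036,.029,.022): print(z,"L,R px at y=.03,.06,.09:",[np.round(proj(K,T,[[.5705+s-.0384*(y-.057),y,z] for s in(-.025,.025)])[:,0],1).tolist() for y in (.03,.06,.09)])
for v in range(205,v1-2,12):
    x=np.nonzero(m[v,235:390])[0]+235; print((v,int(x.min()),int(x.max())),end=" ")
print(); togo((.534,.155,.12),np.radians(92.2))
```

```text
0.057 L,R px at y=.03,.06,.09: [[264.4, 357.9], [262.4, 359.8], [260.3, 361.7]]
0.05 L,R px at y=.03,.06,.09: [[265.9, 356.6], [264.0, 358.3], [262.0, 360.1]]
0.043 L,R px at y=.03,.06,.09: [[267.2, 355.3], [265.4, 356.9], [263.5, 358.6]]
0.036 L,R px at y=.03,.06,.09: [[268.5, 354.1], [266.8, 355.6], [265.0, 357.2]]
0.029 L,R px at y=.03,.06,.09: [[269.7, 352.9], [268.1, 354.4], [266.4, 355.9]]
0.022 L,R px at y=.03,.06,.09: [[270.8, 351.8], [269.3, 353.2], [267.7, 354.7]]
(205, 263, 363) (217, 263, 362) (229, 264, 362) (241, 264, 389) (253, 265, 389) (265, 265, 389) (277, 266, 389) (289, 266, 389) (301, 265, 389) (313, 265, 389) 
t 84.47 eef [0.5695 0.0572 0.1123] yaw 92.16 width 0.0638 F [-0.  -0.4 -0.3]
shift now [ 99.1 -31.8  -7.7] turn [-0.0025  0.0005 -0.0007] | shift after turn [ 99.1 -31.7  -7.7]
```

Emit:
apply_moves(
  targets="25 -8 -2 0 0 0;25 -8 -2 0 0 0;25 -8 -2 0 0 0;24 -8 -2 0 0 0;0 0 0 0 0 0;0 0 20 0 0 0;0 0 20 0 0 0;0 0 20 0 0 0;0 0 18 0 0 0;0 0 0 0 0 0",
  fingers=0,
  force=40,
)

```text
clock: 85.3
eef_pos: [0.5307, 0.1534, 0.0386]
tcp_rot: [-0.003, 0.694, 0.72, -0.004]
contact_force: [-0.7, -1.2, -0.7]
width: 0.0002
grip_force: 0.0
```

Emit:
apply_moves(
  targets="-4 0 0 0 0 0;-4 0 0 0 0 0;-4 0 0 0 0 0;-2 0 0 0 0 0;-1 0 0 0 0 0;0 0 0 0 0 0;0 0 0 0 0 0;0 0 0 0 0 0;0 0 0 0 0 0;0 0 0 0 0 0",
)

```text
clock: 86.13
eef_pos: [0.5349, 0.1405, 0.0432]
tcp_rot: [-0.0, 0.693, 0.72, -0.0]
contact_force: [-0.6, 0.3, -0.4]
width: 0.0001
grip_force: 0.0
```

Emit:
apply_moves(
  targets="-1 0 0 0 0 0;0 0 0 0 0 0;-1 0 0 0 0 0;0 0 0 0 0 0;0 0 0 0 0 0;0 0 0 0 0 0;0 0 0 0 0 0;0 0 0 0 0 0;0 0 0 0 0 0;0 0 0 0 0 0",
)

```text
clock: 86.97
eef_pos: [0.535, 0.1389, 0.0432]
tcp_rot: [-0.001, 0.693, 0.721, -0.0]
contact_force: [0.4, 2.9, -1.3]
width: 0.0001
grip_force: 1.6
```

Emit:
apply_moves(
  targets="-1 0 0 0 0 0;0 0 0 0 0 0;-1 0 0 0 0 0;0 0 0 0 0 0;0 0 0 0 0 0;0 0 0 0 0 0;0 0 0 0 0 0;0 0 0 0 0 0;0 0 0 0 0 0;0 0 0 0 0 0",
)

```text
clock: 87.8
eef_pos: [0.535, 0.1379, 0.0432]
tcp_rot: [-0.001, 0.693, 0.721, 0.001]
contact_force: [0.3, 5.2, -3.1]
width: 0.0001
grip_force: 2.7
```

Emit:
apply_moves(
  targets="-1 0 0 0 0 0;0 0 0 0 0 0;-1 0 0 0 0 0;0 0 0 0 0 0;0 0 0 0 0 0;0 0 0 0 0 0;0 0 0 0 0 0;0 0 0 0 0 0;0 0 0 0 0 0;0 0 0 0 0 0",
)

```text
clock: 88.63
eef_pos: [0.535, 0.1369, 0.0432]
tcp_rot: [-0.001, 0.693, 0.721, 0.001]
contact_force: [-0.4, 6.5, -4.3]
width: 0.0001
grip_force: 3.5
```

Emit:
apply_moves(
  targets="-1 0 0 0 0 0;0 0 0 0 0 0;-1 0 0 0 0 0;0 0 0 0 0 0;0 0 0 0 0 0;0 0 0 0 0 0;0 0 0 0 0 0;0 0 0 0 0 0;0 0 0 0 0 0;0 0 0 0 0 0",
)

```text
clock: 89.47
eef_pos: [0.5351, 0.1359, 0.0433]
tcp_rot: [-0.002, 0.693, 0.721, 0.002]
contact_force: [1.0, 8.3, -3.6]
width: 0.0002
grip_force: 4.2
```

Emit:
apply_moves(
  targets="-1 0 0 0 0 0;-1 0 0 0 0 0;0 0 0 0 0 0;0 0 0 0 0 0;0 0 0 0 0 0;0 0 0 0 0 0;0 0 0 0 0 0;0 0 0 0 0 0;0 0 0 0 0 0;0 0 0 0 0 0",
)

```text
clock: 90.3
eef_pos: [0.5351, 0.1344, 0.0433]
tcp_rot: [-0.002, 0.693, 0.721, 0.002]
contact_force: [0.2, 9.6, -5.3]
width: -0.0
grip_force: 4.6
```

Emit:
apply_moves(
  targets="-1 0 0 0 0 0;-1 0 0 0 0 0;0 0 0 0 0 0;0 0 0 0 0 0;0 0 0 0 0 0;0 0 0 0 0 0;0 0 0 0 0 0;0 0 0 0 0 0;0 0 0 0 0 0;0 0 0 0 0 0",
)

```text
clock: 91.13
eef_pos: [0.5352, 0.133, 0.0433]
tcp_rot: [-0.002, 0.693, 0.721, 0.003]
contact_force: [0.5, 9.5, -5.1]
width: 0.0002
grip_force: 5.2
```

Emit:
apply_moves(
  targets="-1 0 0 0 0 0;-1 0 0 0 0 0;0 0 0 0 0 0;0 0 0 0 0 0;0 0 0 0 0 0;0 0 0 0 0 0;0 0 0 0 0 0;0 0 0 0 0 0;0 0 0 0 0 0;0 0 0 0 0 0",
)

```text
clock: 91.97
eef_pos: [0.5352, 0.1326, 0.0433]
tcp_rot: [-0.003, 0.692, 0.722, 0.003]
contact_force: [0.5, 12.6, -5.9]
width: -0.0001
grip_force: 6.4
```

Emit:
apply_moves(
  targets="1 0 0 0 0 0;1 0 0 0 0 0;1 0 0 0 0 0;1 0 0 0 0 0;1 0 0 0 0 0;1 0 0 0 0 0;4 0 0 0 0 0;0 0 0 0 0 0;0 0 0 0 0 0;0 0 0 0 0 0",
)

```text
clock: 92.8
eef_pos: [0.5352, 0.1351, 0.0432]
tcp_rot: [0.0, 0.694, 0.72, -0.001]
contact_force: [0.1, -0.4, -0.3]
width: -0.0
grip_force: 0.0
```

Emit:
apply_moves(
  targets="4 0 -5 0 0 0;0 0 -20 0 0 0;0 0 -20 0 0 0;0 0 -20 0 0 0;0 0 -12 0 0 0;-28 11 0 0 0 0;-28 11 0 0 0 0;-28 11 0 0 0 0;0 0 0 0 0 0;0 0 0 0 0 0",
)

```text
clock: 93.63
eef_pos: [0.5716, 0.0549, 0.1199]
tcp_rot: [-0.0, 0.695, 0.719, -0.001]
contact_force: [0.0, 0.9, -0.2]
width: 0.0003
grip_force: 0.0
```

Emit:
apply_moves(
  targets="0 0 0 0 0 0;0 0 0 0 0 0;0 0 0 0 0 0;0 0 0 0 0 0;0 0 0 0 0 0;0 0 0 0 0 0;0 0 0 0 0 0;0 0 0 0 0 0;0 0 0 0 0 0;0 0 0 0 0 0",
  fingers=0.75,
)

```text
clock: 94.47
eef_pos: [0.5712, 0.0576, 0.1202]
tcp_rot: [-0.0, 0.694, 0.72, -0.0]
contact_force: [-0.6, 0.8, 0.0]
width: 0.0639
grip_force: 0.0
```

Run:
```python
from h import *
im,K,T=snap("wrist","s12.png"); g=cv2.cvtColor(im,cv2.COLOR_BGR2HSV)
togo((.570,.0575,.0175),np.radians(92.2))
v0=int(proj(K,T,[[.568,.0922,.057]])[0,1]); print("pred top edge",v0,"rows z.066 y:",[(v,round(float(ray(K,T,[(307,v)],.066)[0,1]),4)) for v in range(v0-32,v0+8,6)])
for c in (240,307): print(c,[(v,*map(int,g[v,c])) for v in range(v0-80,v0+14,2)])
print(blanks(im,K,T,.057))
m=cv2.inRange(g,(0,150,60),(6,255,255)); n,l,s,_=cv2.connectedComponentsWithStats(m); print([list(map(int,q)) for q in s if 50<q[4]<100000])
im,K,T=snap("scene","s13.png"); g=cv2.cvtColor(im,cv2.COLOR_BGR2HSV); m=cv2.inRange(g,(0,150,80),(6,255,255)); m[:245]=0;m[290:]=0;m[:,:400]=0;m[:,:400]=0;m[:,460:]=0
ys,xs=np.nonzero(m); print("scene tab",xs.mean(),ys.mean(),np.round(ray(K,T,[(xs.mean(),ys.mean())],.068),4))
```

```text
t 94.52 eef [0.5712 0.0576 0.1202] yaw 92.17 width 0.0639 F [-0.3 -0.1 -0.1]
shift now [ -0.   -1.1 102.7] turn [-0.001   0.0001 -0.0006] | shift after turn [-1.000e-01 -1.200e+00  1.027e+02]
pred top edge 194 rows z.066 y: [(162, 0.1095), (168, 0.1067), (174, 0.1039), (180, 0.101), (186, 0.0981), (192, 0.0952), (198, 0.0922)]
240 [(114, 107, 151, 127), (116, 107, 149, 127), (118, 107, 147, 127), (120, 107, 151, 127), (122, 107, 150, 126), (124, 107, 149, 127), (126, 107, 150, 119), (128, 107, 148, 79), (130, 107, 171, 73), (132, 107, 172, 98), (134, 107, 159, 112), (136, 107, 153, 122), (138, 107, 151, 125), (140, 107, 152, 124), (142, 107, 154, 124), (144, 107, 153, 123), (146, 107, 157, 122), (148, 107, 156, 121), (150, 107, 158, 121), (152, 107, 161, 119), (154, 107, 159, 119), (156, 107, 161, 119), (158, 107, 161, 117), (160, 107, 161, 117), (162, 108, 159, 117), (164, 107, 165, 116), (166, 107, 166, 115), (168, 107, 162, 115), (170, 107, 166, 112), (172, 108, 166, 100), (174, 107, 164, 81), (176, 105, 36, 70), (178, 45, 7, 76), (180, 45, 7, 75), (182, 45, 7, 74), (184, 98, 10, 
[... 653 characters left out ...]
154, 121), (154, 107, 157, 120), (156, 107, 160, 121), (158, 107, 158, 118), (160, 107, 160, 118), (162, 107, 160, 118), (164, 107, 161, 117), (166, 107, 163, 116), (168, 107, 163, 116), (170, 107, 165, 113), (172, 107, 170, 99), (174, 107, 161, 81), (176, 103, 33, 69), (178, 45, 7, 74), (180, 40, 10, 73), (182, 45, 7, 75), (184, 90, 10, 103), (186, 99, 18, 138), (188, 99, 18, 142), (190, 99, 18, 142), (192, 99, 18, 142), (194, 96, 18, 142), (196, 96, 18, 141), (198, 98, 20, 141), (200, 21, 25, 141), (202, 20, 100, 193), (204, 20, 106, 200), (206, 20, 105, 201)]
[([571.6, 55.0], 68.0, 50.7, 92.17, (262, 201, 98, 121))]
[[291, 0, 24, 35, 703]]
scene tab 427.125 267.75 [[0.5637 0.1788 0.068 ]]
```

The tab is back at its starting pixel (427,268), so the jaw is locked at zero with the pawl down. I'll give one last squeeze to confirm the sides are flush.

Emit:
apply_moves(
  targets="0 -1 20 0 0 0;0 0 25 0 0 0;0 0 25 0 0 0;0 0 18 0 0 0;0 0 10 0 0 0;0 0 4 0 0 0;0 0 1 0 0 0;0 0 0 0 0 0;0 0 0 0 0 0;0 0 0 0 0 0",
)

```text
clock: 95.4
eef_pos: [0.571, 0.0578, 0.0184]
tcp_rot: [0.0, 0.694, 0.72, 0.0]
contact_force: [0.4, 0.4, 0.9]
width: 0.064
grip_force: 0.0
```

Emit:
apply_moves(
  targets="0 0 0 0 0 0;0 0 0 0 0 0;0 0 0 0 0 0;0 0 0 0 0 0;0 0 0 0 0 0;0 0 0 0 0 0;0 0 0 0 0 0;0 0 0 0 0 0;0 0 0 0 0 0;0 0 0 0 0 0",
  fingers=0,
  force=80,
)

```text
clock: 96.23
eef_pos: [0.5705, 0.0575, 0.0183]
tcp_rot: [0.0, 0.694, 0.72, -0.0]
contact_force: [-1.9, -0.9, 5.7]
width: 0.0489
grip_force: 84.7
```

Emit:
apply_moves(
  targets="0 0 0 0 0 0;0 0 0 0 0 0;0 0 0 0 0 0;0 0 0 0 0 0;0 0 -15 0 0 0;0 0 -20 0 0 0;0 0 -20 0 0 0;0 0 -25 0 0 0;0 0 -25 0 0 0;0 0 -25 0 0 0",
  fingers=0.75,
)

```text
clock: 97.07
eef_pos: [0.5699, 0.0577, 0.1481]
tcp_rot: [-0.0, 0.693, 0.72, -0.001]
contact_force: [1.4, -0.5, 0.3]
width: 0.064
grip_force: 0.0
```

Run:
```python
from h import *
im,K,T=snap("scene","s14.png"); g=cv2.cvtColor(im,cv2.COLOR_BGR2HSV); m=cv2.inRange(g,(0,150,80),(6,255,255)); m[:245]=0;m[290:]=0;m[:,:400]=0;m[:,460:]=0
ys,xs=np.nonzero(m); print("scene tab",xs.mean(),ys.mean())
z=cv2.imread("pics/scene0.png"); d=cv2.absdiff(z,im).max(2)
for n,(a,b,c,e) in dict(tab=(410,255,445,285),glue=(345,330,375,365),jar=(235,300,268,340),paint=(437,333,467,363),tape=(500,300,540,337)).items(): print(n,int((d[b:e,a:c]>40).sum()))
snap("wrist"); im,K,T=snap("wrist","s15.png"); print(blanks(im,K,T,.057)); togo((.57,.0575,.12),np.radians(92.2))
```

```text
scene tab 427.2608695652174 267.5652173913044
tab 0
glue 0
jar 0
paint 0
tape 0
[([571.7, 54.6], 67.7, 50.7, 92.08, (264, 193, 85, 107))]
t 97.22 eef [0.5717 0.058  0.1492] yaw 92.16 width 0.064 F [-0.3 -0.   0.4]
shift now [-0.5 -1.8 29.2] turn [ 0.0035  0.0001 -0.0007] | shift after turn [-0.5 -1.7 29.2]
```

```bash
python3 -c "
from rig import arm
print(arm.close_job())"
```

```text
the job is handed in; nothing more can be done
None
```

I handed the job in at about 97 s: the drilled block is in the tray and all five blanks are flush against the fixed jaw. The jaw is locked with the pawl down, and the glue, jar, tape and paint pot were left where they stood; no verdict came back when I handed it in.

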